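# Turn the tool pot mouth-up into the bench rack's tray

## Robot

A 6-joint arm with a two-finger parallel gripper is mounted at the origin on the work surface. World frame = base frame: x ahead of the robot, y to its left, z up, the work surface at z = 0. Lengths are in m, angles in rad, forces in N, time in s.
With the tool pointing down it reaches from about 0.425 to 0.95 m from the base axis. Payload 3.5 kg.
Tool frame: the origin (TCP) lies on the centre line of the jaws, within the pads' length; the fingertips stand 14 mm ahead of it and the grasp point (between the pads) lies 5 mm behind it (tips_ahead is the distance from the TCP to the fingertips, in m); y points along the fingers, z is the direction in which the jaws open and shut, and the axes are right-handed (so a half turn about y gives the same grasp; the last joint's range is limited). The gripper opens to 85 mm and grips with 20 to 120 N. Pads are 22 mm wide; open, the fingers measure 114 mm over their backs; the gripper's body (76 mm by 85 mm) begins 54 mm behind the grasp point. The pads swing forward as they close: fully open they stand 13 mm farther back than shut.
Start: joints at [-1.355, 0.286, 1.577, -0, 1.279, -0.15], TCP at [0.241, -0.63, 0.245] pointing down, gripper open.
Joint ranges: [-2.77, 2.77], [-0.9, 2.22], [0.21, 2.48], [-1.53, 4.67], [0.24, 2.81], [-2.84, 2.84]. Speed limits (rad/s): [2.79, 2.79, 3.14, 3.14, 3.14, 3.14].

## Interface

Orientations are given as a unit quaternion [x, y, z, w].
In Python, from plant import get_state, read_camera, sign_off, tips_ahead gives the robot as it stands.
- The arm moves only by the tool send_rows, never from a script. Its argument "plan" is a list of rows, each a list of 2 entries, a list of its own where there are three numbers: the shift along the tool's x, y, z in units of 12 cm (1.0 is 12 cm), then the turn, a rotation vector about the tool's x, y, z in units of 360 degrees (1.0 is 360 degrees). In form: [[[tx, ty, tz], [rx, ry, rz]], ...]. A call has 1 to 12 rows; each row shifts and turns the commanded pose from where the row before left it, along the tool's axes as they then stand; what a row does not reach is not made up. A row lasts 1/10 s, in which the tool goes at most 50 mm and 8.59 degrees, less where a joint would pass 70% of its speed; a pose out of reach is approached as far as the arm can. A call with a number of a shift or a turn outside -1 to 1 is refused whole. A call with a gripper value outside its range is refused whole. "gripper" is the closure, from 0 (fully open) to 1 (shut), set as the call begins (left out, the last holds). The fingers move at their own pace and stop on an object; "grip_force" is the grip in N (left out, the last holds). Time passes only in rows, so rows that do not move let the fingers close. It gives the time, the measured TCP pose, the force and the opening at its end, in the units of the state.
- get_state(): the state, without advancing time (a new reading comes with each control period).
- read_camera(name): name is "scene" or "top" or "wrist"; returns a dict with "img" (400x640x3 uint8, blue, green, red), "fx", "fy", "cx", "cy" (pixels), "world_from_camera" (4x4, takes a point from camera to world coordinates); the wrist camera has in their place "mount" (4x4, takes a point from camera to tool coordinates, whose origin is the TCP and whose axes are the tool frame's). Camera axes: x right, y down, z forward; pixel columns grow to the right and rows downward; lengths in m; the calibration is good to about 2 mm. A picture is of the moment at which its call begins: read the wrist's pose just before it. There is no depth.
- sign_off(): hands the job in, once; it reports no verdict.
The state is a dict: "time": time; "qpos": joint angles; "dq": joint speeds; "joint_efforts": joint torques, N m; "eef_pos": TCP position; "tcp_rot": TCP orientation; "contact_force": force on the tool from outside, world axes, zero at the start; "wrist_torque": the same for the moment, N m; "opening": opening from 0.0 (shut) to 1.0 (fully open).
Only numpy, scipy, OpenCV 4.12 (cv2) and the standard library are available. Lean on these libraries where they do the work, as an engineer would, in place of code of your own. Each camera call takes 0.05 s, during which the arm holds its last target. There are 200 camera calls.

## Task

The square metal tool pot stands upside down on the electronics bench. Turn it mouth-up and stand it in the shallow tray under the wire shelf of the bench rack, ready to take tools: set it down on the tray floor while you still hold it (do not drop it in), then let go. Leave the multimeter, the solder spool and the cup of screwdrivers where they are.

Things in the scene. Friction and masses are not known exactly. Their poses are not given: they have to be found in the camera images.
- pot: Tool pot: a square aluminium cup, 60 x 60 mm outside, 90 mm high, straight sides, walls 4 mm, about 0.15 to 0.31 kg, loose, with a flush dark band at the rim. At the start it stands mouth-down on the bench on the left or right. Origin: centre of the open mouth, in the rim's plane; z runs from mouth to closed base (up at the start, down when mouth-up); x and y are square to its flat sides.
- pot_base (a point): Centre of the outside of the pot's closed base, 90 mm from the mouth along the pot's z. It is the top of the pot at the start. The bench for 130 mm round the pot at the start, and all between pot, rack and robot, is clear.
- rack: Bench rack, fixed, on the other half of the bench from the pot: an open wire shelf on four white legs over a dark steel tray. Origin: on the bench under the tray's centre; z up; its open front faces its -x (to the robot, turned up to 0.2 rad). The 14 mm square legs stand at y = -140 and +140 mm, x = +5 and +97 mm.
- shelf_front (a point): Middle of the wire shelf's front rod, 55 mm ahead (-x) of the tray's centre and 225 mm above the bench. The shelf is a level grid of five 8 mm rods along the rack's y, 280 mm long, 38 mm apart, from here 152 mm backwards (+x); underside 221 mm above the bench. It covers the tray, so a gripper must lean in under it from the front.
- tray (a point): Centre of the tray's floor, 4 mm above the bench, under the wire shelf. The tray is square to the rack, 90 x 90 mm inside, with a 4 mm thick lip rising 8 mm above its floor (12 mm above the bench). The pot may stand anywhere in it, at any yaw, flat on the floor.
- meter: Bystander: an orange multimeter lying on the bench beyond the rack and pot, 150 x 75 x 36 mm. Origin: centre of its underside, long side along its x. Loose; leave alone.
- spool: Bystander: a spool of solder standing on end to the far left, 64 mm diameter, 55 mm high. Origin: centre of its underside. Loose; leave alone.
- toolcup: Bystander: a round grey plastic cup, 68 mm diameter, 100 mm high, mouth-up, with three screwdrivers reaching 147 mm high, to the far right. Origin: centre of its underside. Loose; leave alone.

How it is judged:
On the way:
1. the pot is set down mouth-up on the tray floor, with the gripper still on it (angle between pot's own z axis and vertical above 2.99 rad and horizontal distance between pot_base and tray below 0.025 m and height (world z) of pot_base below 0.009 m and contact force between pot and the fingers above 0.3 N and contact force between pot and rack above 0.2 N), for 0.1 s.
At the end, for the whole second after the job is handed in: The pot stands at rest and mouth-up (within 0.1 rad) in the tray: its base within 25 mm of the tray's centre and within 4 mm of the tray floor; the multimeter, spool and cup of screwdrivers are within 20 mm of where they were (angle between pot's own z axis and vertical above 3.04 rad and horizontal distance between pot_base and tray below 0.025 m and height (world z) of pot_base below 0.008 m and linear speed of pot below 0.02 m/s and distance of each of meter, spool, toolcup from where it was at the start of the episode below 0.02 m); the robot touches nothing.
It fails at once if a bystander is pushed away or knocked over (distance of any of meter, spool, toolcup from where it was at the start of the episode above 0.03 m or angle between any of toolcup, spool's own z axis and vertical above 0.5 rad).
It also fails if it takes over 72 s, if anything falls off the work surface, if the arm or the gripper's body presses on something with over 40 N, if the wrist force passes 120 N, or if a joint passes its speed limit or range.

## Working session

There is one attempt and no reset: what is moved stays moved. The work goes in short steps, Python scripts to look and compute and a tool call to move; the robot and the scene stay as the last step left them, time stands still between calls to the robot, and variables do not carry over. Pictures are saved under pics/ and viewed, about 8 in all and at most 12, crops included, and the job is handed in when it is done.

Besides the shell and the picture viewer there is one more tool, called by a JSON object that holds its "api" and its "payload". send_rows: Moves the arm, as the interface text tells. Its arguments: {"type":"object","properties":{"plan":{"type":"array"},"gripper":{"type":"number"},"grip_force":{"type":"number"}},"required":["plan"]}

```bash
ls; mkdir -p pics; python3 - <<'E'
from plant import *
import cv2
s=get_state(); print(s, tips_ahead)
for n in("scene","top"):
    c=read_camera(n); cv2.imwrite(f"pics/{n}0.png",c["img"]); print(n,c["fx"],c["cx"],c["cy"],c["world_from_camera"])
c=read_camera("wrist");print(c["mount"],c["fx"])
E
```

```text
pics
{'time': 0.0, 'qpos': array([-1.35501385e+00,  2.87200308e-01,  1.57817762e+00,  1.37273369e-05,
        1.27860239e+00, -1.50035998e-01]), 'dq': array([-0.00023582,  0.00059843,  0.00216609,  0.00067942, -0.00261842,
       -0.00017586]), 'joint_efforts': array([-5.37170240e-05, -4.05981553e+01, -2.92626393e+01, -1.19237484e-04,
        5.61918292e-03, -7.15178700e-06]), 'eef_pos': array([ 0.24132938, -0.62971605,  0.24392371]), 'tcp_rot': array([-0.12863802,  0.69615493, -0.69446721,  0.12859182]), 'contact_force': array([0.42817192, 0.34963514, 0.30913863]), 'wrist_torque': array([ 0.02052209, -0.00701007, -0.0393885 ]), 'opening': 1.0004904399098373} 0.014
scene 475.72317956631514 314.3900615203707 201.2164320529699 [[-4.08751900e-01  7.01843414e-01 -5.83384699e-01  1.62807232e+00]
 [ 9.12645482e-01  3.14108651e-01 -2.61560661e-01  4.58409852e-01]
 [-3.28446478e-04 -6.39336827e-01 -7.68926729e-01  1.44365075e+00]
 [ 0.00000000e+00  0.00000000e+00  0.00000000e+00  1.00000000e+00]]
top 448.13166577243663 321.4959723987342 205.67404307763513 [[ 0.01644809 -0.98432154  0.1756148   0.33136332]
 [-0.99969602 -0.019416   -0.01519517  0.00341244]
 [ 0.01836667 -0.17531149 -0.98434168  1.75577042]
 [ 0.          0.          0.          1.        ]]
[[ 1.12018276e-04  9.51350033e-01  3.08112159e-01 -7.89486711e-02]
 [ 4.40275736e-04 -3.08112178e-01  9.51349931e-01 -1.28464524e-01]
 [ 9.99999897e-01  2.90857285e-05 -4.53370531e-04  1.13768848e-03]
 [ 0.00000000e+00  0.00000000e+00  0.00000000e+00  1.00000000e+00]] 287.1665539145555
```

View pics/scene0.png

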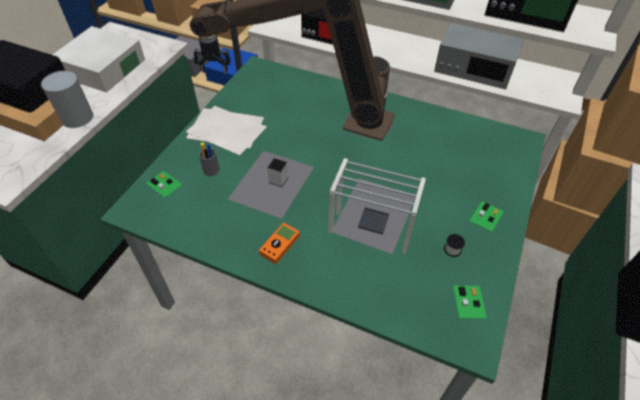

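View pics/top0.png

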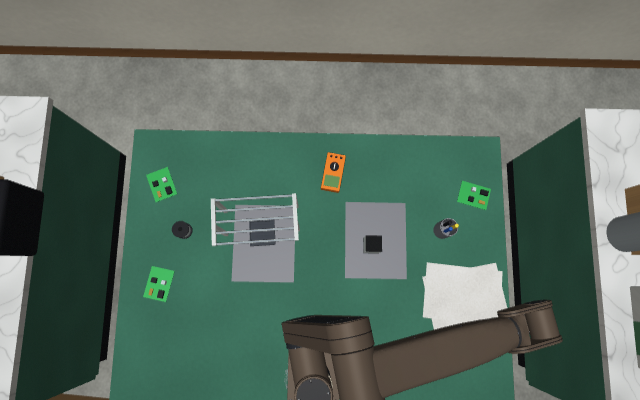

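The top view shows the pot at (373,243), its dark top facing up, and the tray at (262,232) under the shelf rods. The front rod is at about (254,244). The cup is at (447,228), the spool at (182,229) and the meter at (333,172). Next I'll measure the dark shapes.

```bash
cat > h.py <<'E'
import numpy as np, cv2
from plant import *
from scipy.spatial.transform import Rotation as R
def ray(c,uv,W=None):
    W=c["world_from_camera"] if W is None else W
    d=np.array([(uv[0]-c["cx"])/c["fx"],(uv[1]-c["cy"])/c["fy"],1.0])
    return W[:3,3],W[:3,:3]@d
def onz(c,uv,z,W=None):
    o,d=ray(c,uv,W); return o+d*(z-o[2])/d[2]
def proj(c,p,W=None):
    W=c["world_from_camera"] if W is None else W
    q=W[:3,:3].T@(np.asarray(p)-W[:3,3]); return np.array([c["fx"]*q[0]/q[2]+c["cx"],c["fy"]*q[1]/q[2]+c["cy"]])
def wristW(c,s):
    T=np.eye(4);T[:3,:3]=R.from_quat(s["tcp_rot"]).as_matrix();T[:3,3]=s["eef_pos"];return T@c["mount"]
E
python3 - <<'E'
from h import *
c=read_camera("top"); im=c["img"]
print(im[243,365:383].tolist()); print(im[225:240:3,262].tolist())
def blob(m,box,z):
    x0,y0,x1,y1=box; k=np.zeros_like(m);k[y0:y1,x0:x1]=m[y0:y1,x0:x1]
    cs=max(cv2.findContours(k,cv2.RETR_EXTERNAL,cv2.CHAIN_APPROX_NONE)[0],key=cv2.contourArea)
    h=cv2.convexHull(cs)[:,0,:].astype(float)
    p=np.array([onz(c,q,z)[:2] for q in h]).astype(np.float32)
    mm=cv2.moments(k,True);return cv2.minAreaRect(p),onz(c,(mm['m10']/mm['m00'],mm['m01']/mm['m00']),z)
g=im.max(2)
print("pot",blob(((g<60)*255).astype(np.uint8),(355,225,395,260),.09))
print("tray",blob(((g<85)*255).astype(np.uint8),(240,212,285,252),.01))
crop=im[185:260,195:390]; cv2.imwrite("pics/crop.png",cv2.resize(crop,None,fx=4,fy=4,interpolation=cv2.INTER_CUBIC))
s=read_camera("scene"); cr=s["img"][150:260,225:435]; cv2.imwrite("pics/crop2.png",cv2.resize(cr,None,fx=3.8,fy=3.8,interpolation=cv2.INTER_CUBIC))
E
```

```text
[[90, 92, 88], [31, 30, 28], [33, 31, 30], [32, 30, 29], [32, 31, 29], [31, 29, 29], [31, 31, 29], [32, 31, 30], [30, 29, 28], [33, 30, 30], [31, 31, 29], [31, 29, 29], [32, 30, 29], [33, 31, 30], [31, 31, 29], [32, 31, 29], [32, 30, 30], [146, 140, 139]]
[[79, 71, 66], [64, 58, 55], [92, 88, 83], [79, 72, 67], [77, 70, 65]]
pot (((0.4893466830253601, -0.21863260865211487), (0.05620880424976349, 0.05683959275484085), 89.94304656982422), array([ 0.48948589, -0.21883033,  0.09      ]))
tray (((0.5204747915267944, 0.2065790295600891), (0.03027411177754402, 0.09484343975782394), 4.91676664352417), array([0.53485288, 0.20757853, 0.01      ]))
```

View pics/crop.png

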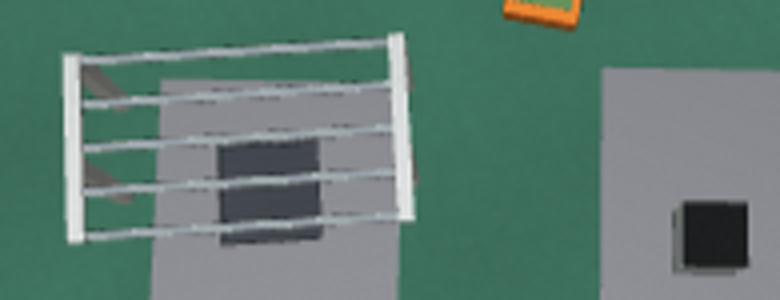

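View pics/crop2.png

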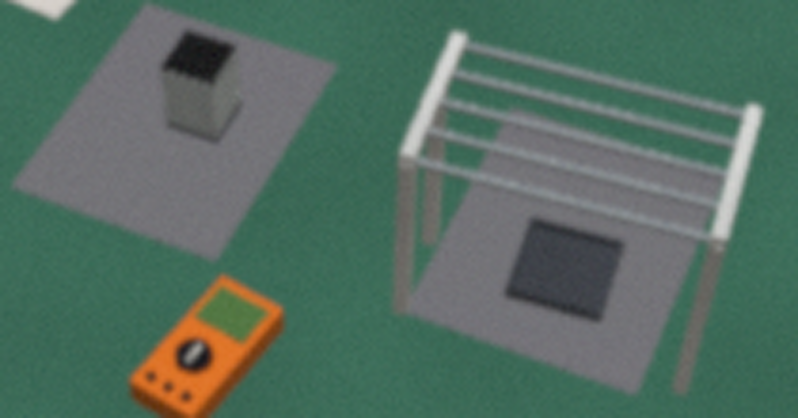

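The top crop shows the rods sloping up to the right, with the front rod running from (80,237) to (400,216). The scene crop shows the tray clear of the shelf at corners (533,220), (622,242), (600,318) and (508,295). The pot looks square to the world axes.

```bash
python3 - <<'E'
from h import *
c=read_camera("scene"); im=c["img"]; g=im.max(2)
k=np.zeros(g.shape,np.uint8); box=(355,203,392,238); k[203:238,355:392]=((g<88)*255)[203:238,355:392]
k=cv2.morphologyEx(k,cv2.MORPH_OPEN,np.ones((3,3)))
cs=max(cv2.findContours(k,cv2.RETR_EXTERNAL,cv2.CHAIN_APPROX_NONE)[0],key=cv2.contourArea)
h=cv2.convexHull(cs)[:,0,:].astype(float)
print("px",cv2.boundingRect(cs),cv2.contourArea(cs))
p=np.array([onz(c,q,.012)[:2] for q in h]).astype(np.float32); print("tray z.012",cv2.minAreaRect(p))
t=read_camera("top"); o=np.array([195,185])
A=onz(t,np.array([80,237])/4+o,.225);B=onz(t,np.array([403,216])/4+o,.225)
A2=onz(t,np.array([83,62])/4+o,.225);B2=onz(t,np.array([392,44])/4+o,.225)
print("front rod",A,B,(A+B)/2,np.linalg.norm(A-B)," back",A2,B2)
v=A-B; print("yaw front",np.arctan2(-v[0],v[1]), "back",np.arctan2(-(A2-B2)[0],(A2-B2)[1]))
q=np.array([[533,220],[622,242],[600,318],[508,295]])/3.8+[225,150]
P=np.array([onz(c,x,.010)[:2] for x in q]);print(P,P.mean(0),np.linalg.norm(P-np.roll(P,1,0),axis=1))
# mouth: pot triangulation of top
k=np.zeros(g.shape,np.uint8);k[150:190,260:295]=((g<60)*255)[150:190,260:295]
mm=cv2.moments(k,True);u=(mm['m10']/mm['m00'],mm['m01']/mm['m00']);print("pot scene",u,onz(c,u,.09))
E
```

```text
px (358, 208, 30, 26) 512.5
tray z.012 ((0.5370074510574341, 0.212802916765213), (0.10592477768659592, 0.09580182284116745), 4.741223335266113)
front rod [0.4639967  0.33998392 0.225     ] [0.48693318 0.06595857 0.225     ] [0.47546494 0.20297124 0.225     ] 0.27498358480456514  back [0.61543676 0.34617793 0.225     ] [0.63669556 0.07949376 0.225     ]
yaw front 0.08350740160748006 back 0.07954707040219765
[[0.49056194 0.16436924]
 [0.48071583 0.25624449]
 [0.57949419 0.26663327]
 [0.59002835 0.1747943 ]] [0.53520008 0.21551033] [0.10001124 0.09240134 0.09932317 0.09244115]
pot scene (276.91911764705884, 164.7058823529412) [ 0.4902657  -0.21397133  0.09      ]
```

Both views put the pot at about (0.489, -0.217) with its top at 0.09, and its size comes out at 56–57 mm. The tray is at about (0.534, 0.210), and the rack yaw is about +0.09.

One grasp keeps the angle between finger and pot axis fixed. Lifting it down-leaning therefore can't end down-leaning after a flip, so I need a regrasp:
1. Lay the pot on its side with the base away from the robot.
2. Re-grip leaning 45°.
3. Roll 180° about the tool axis.
4. Lean in under the shelf.

First I need a kinematic model, so I'll check the orientation model against the current state.

```bash
python3 - <<'E'
from h import *
s=get_state();q=s["qpos"];M=R.from_quat(s["tcp_rot"]).as_matrix();print(M.round(3))
z=lambda a:R.from_euler('z',a);y=lambda a:R.from_euler('y',a)
A=z(q[0])*y(q[1]+q[2])*z(q[3])*y(q[4])
for sg in(1,-1): print(sg,((A*z(sg*q[5])).as_matrix().T@M).round(3))
# yaw so jaws (tool z) along world y and x? relative rotation about tool y
for tgt in ([0,1,0],[0,-1,0],[1,0,0],[-1,0,0]):
    t=M.T@np.array(tgt); print(tgt,"turn about tool y deg",np.degrees(np.arctan2(t[0],t[2])))
d=M.T@(np.array([.489,-.217,.27])-s["eef_pos"]);print("shift tool /0.12",d/.12)
E
```

```text
[[-0.934 -0.     0.358]
 [-0.358  0.001 -0.934]
 [-0.    -1.    -0.001]]
1 [[-0. -0. -1.]
 [-1.  0.  0.]
 [ 0.  1. -0.]]
-1 [[-0.296 -0.    -0.955]
 [-0.955  0.     0.296]
 [ 0.     1.    -0.   ]]
[0, 1, 0] turn about tool y deg -159.0405409863982
[0, -1, 0] turn about tool y deg 20.959459013601812
[1, 0, 0] turn about tool y deg -69.04054363474654
[-1, 0, 0] turn about tool y deg 110.95945636525347
shift tool /0.12 [-3.15794031 -0.20674358 -2.47760842]
```

{"api": "send_rows", "payload": {"plan": [[[-0.32,0,-0.25],[0,0,0]],[[-0.32,0,-0.25],[0,0,0]],[[-0.32,0,-0.25],[0,0,0]],[[-0.32,0,-0.25],[0,0,0]],[[-0.32,0,-0.25],[0,0,0]]], "gripper": 0}}

```text
time: 0.85
eef_pos: [0.3678, -0.4199, 0.2455]
tcp_rot: [0.128, -0.695, 0.696, -0.129]
contact_force: [0.1, 0.1, -1.2]
opening: 1.003
```

```bash
cat >> h.py <<'E'
import json,os
def log():
    s=get_state(); L=json.load(open("log.json")) if os.path.exists("log.json") else []
    L.append([s["qpos"].tolist(),s["eef_pos"].tolist(),s["tcp_rot"].tolist()]); json.dump(L,open("log.json","w")); return s
E
python3 -c "
from h import *
s=log();print(s['time'],s['qpos'],s['eef_pos'])"
```

```text
0.85 [-1.03330152e+00  2.90994839e-02  1.86670114e+00  1.79840463e-04
  1.24526164e+00  1.72187721e-01] [ 0.36776938 -0.41987816  0.2454843 ]
```

{"api": "send_rows", "payload": {"plan": [[[-0.31,0,-0.24],[0,0,0]],[[-0.31,0,-0.24],[0,0,0]],[[-0.31,0,-0.24],[0,0,0]],[[-0.31,0,-0.24],[0,0,0]],[[-0.31,0,-0.24],[0,0,0]],[[0,0,0],[0,0.0194,0]],[[0,0,0],[0,0.0194,0]],[[0,0,0],[0,0.0194,0]]]}}

```text
time: 1.65
eef_pos: [0.4896, -0.2198, 0.2454]
tcp_rot: [-0.001, -0.707, 0.707, 0.001]
contact_force: [0.1, 0.4, -1.3]
opening: 1.002
```

```bash
python3 -c "
from h import *
s=log();print(s['time'],s['qpos'],s['eef_pos'],R.from_quat(s['tcp_rot']).as_matrix().round(3))"
```

```text
1.65 [-6.11128846e-01 -1.99489354e-02  1.91602315e+00 -7.11638201e-05
  1.24533984e+00  9.63063287e-01] [ 0.48958292 -0.21982249  0.24543705] [[-1.     0.    -0.003]
 [ 0.003 -0.    -1.   ]
 [-0.    -1.     0.   ]]
```

{"api": "send_rows", "payload": {"plan": [[[0,0,0],[0,0,0.022]],[[0,0,0],[0,0,0.022]],[[0,0,0],[0,0,0.022]],[[0,0,0],[0,0,0.022]]]}}

```text
time: 2.05
eef_pos: [0.4895, -0.2208, 0.2464]
tcp_rot: [-0.195, -0.679, 0.68, -0.195]
contact_force: [1.4, 1.1, -0.8]
opening: 0.997
```

```bash
python3 -c "
from h import *
s=log();print(s['time'],s['qpos'],s['eef_pos'],R.from_quat(s['tcp_rot']).as_matrix().round(3))"
```

```text
2.05 [-0.78264305 -0.26027755  2.19406726  0.51542245  0.85786523  0.51510804] [ 0.48949554 -0.22077058  0.24641923] [[-0.848  0.531 -0.   ]
 [-0.001 -0.002 -1.   ]
 [-0.531 -0.848  0.002]]
```

```bash
cat >> h.py <<'E'
z_=lambda a:R.from_euler('z',a)
y_=lambda a:R.from_euler('y',a)
C=R.from_matrix([[0,0,-1],[-1,0,0],[0,1,0]])
def fk(q,P):
    a0,b,h,L1,e,L2,L3,f=P
    A=z_(q[0])*y_(q[1]);B=A*y_(q[2]);D=B*z_(q[3]);E=D*y_(q[4])
    p=z_(q[0]).apply([a0,b,h])+A.apply([0,0,L1])+B.apply([e,0,L2])+D.apply([0,f,0])+E.apply([0,0,L3])
    return p,E*z_(q[5])*C
E
cat > fit.py <<'E'
from h import *
from scipy.optimize import least_squares
L=json.load(open("log.json"));L.append([[-1.35501385e+00,  2.87200308e-01,  1.57817762e+00,1.37e-5,1.27860239e+00, -1.50035998e-01],[ 0.24132938, -0.62971605,  0.24392371],[-0.12863802,  0.69615493, -0.69446721,  0.12859182]])
f=lambda P:np.concatenate([fk(q,P)[0]-p for q,p,_ in L]+[1e-3*(P-np.array([0,.1,.3,.4,0,.4,.25,0]))])
r=least_squares(f,[0,.1,.3,.4,0,.4,.25,0]);print(r.x.round(4),np.abs(r.fun[:-8]).max())
for q,p,o in L: print("rot err",(fk(q,r.x)[1].inv()*R.from_quat(o)).magnitude().round(4))
np.save("P.npy",r.x)
E
python3 fit.py
python3 -c "
from h import *
s=get_state();c=read_camera('wrist');cv2.imwrite('pics/w1.png',c['img']);np.save('w1W.npy',wristW(c,s));print(c['cx'],c['cy'])"
```

```text
[ 2.000e-04  1.009e-01  2.404e-01  4.430e-01  2.080e-02  5.723e-01
  2.353e-01 -0.000e+00] 4.245984794953861e-06
316.4412016864626 200.13967418460095Traceback (most recent call last):
  File "fit.py", line 6, in <module>
    for q,p,o in L: print("rot err",(fk(q,r.x)[1].inv()*R.from_quat(o)).magnitude().round(4))
                                    ^^^^^^^^^^^^^^^^^^^^^^^^^^^^^^^^^^^^^^^^^^^^^^^^^^^^^
AttributeError: 'float' object has no attribute 'round'
```

View pics/w1.png

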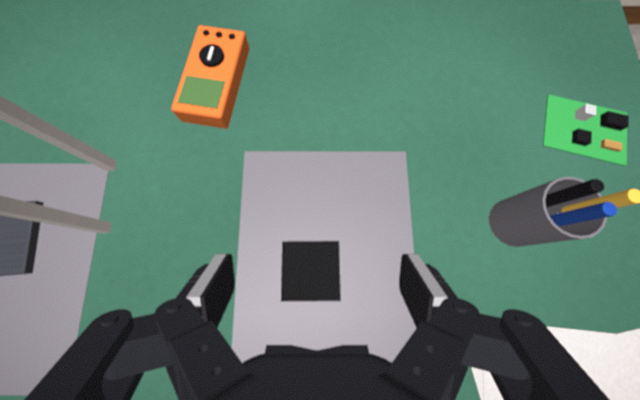

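The wrist view shows the pot's top at about (311,271), square to the view and midway between the open fingers. The cup at (550,215) is well clear. The kinematic fit is good to microns, so I'll check IK feasibility for the topple grasp, regrasp and place poses.

```bash
sed -i 's/print("rot err".*/print("rot err",float((fk(q,r.x)[1].inv()*R.from_quat(o)).magnitude()))/' fit.py; python3 fit.py; cat >> h.py <<'E'
from scipy.optimize import least_squares
try: PP=np.load("P.npy")
except Exception: PP=None
LO=np.array([-2.77,-.9,.21,-1.53,.24,-2.84]);HI=np.array([2.77,2.22,2.48,4.67,2.81,2.84])
def ori(psi,lean,flip=0):
    "a: heading psi, lean = angle of a below horizontal (90=down, >90=back); jaw axis horizontal"
    h=np.array([np.cos(psi),np.sin(psi),0]);k=np.array([0,0,1.])
    a=np.cos(lean)*h-np.sin(lean)*k; j=np.array([np.sin(psi),-np.cos(psi),0])*(-1 if flip else 1)
    return R.from_matrix(np.c_[np.cross(a,j),a,j])
def ik(grasp,o,seeds):
    p=np.asarray(grasp)+o.apply([0,.005,0]); out=[]
    for s in seeds:
        def f(q):
            pp,oo=fk(q,PP); return np.r_[(pp-p)*5,(oo.inv()*o).as_rotvec()]
        r=least_squares(f,np.clip(s,LO+.01,HI-.01),bounds=(LO,HI))
        if np.abs(r.fun).max()<1e-4 and not any(np.abs(r.x-x).max()<.05 for x in out): out.append(r.x)
    return out
E
python3 - <<'E'
from h import *
rng=np.random.default_rng(0)
S=[np.array([0,.3,1.9,q4,q5,q6]) for q4 in(0,1.5,3.1) for q5 in(.6,1.5) for q6 in(-2,0,2)]
np.set_printoptions(precision=2,suppress=True)
D=np.radians
def show(n,g,o):
    for q in ik(g,o,S): print(n,q)
g=[.49,-.22]
for psi in(0,-.4):
  for fl in(0,1):
    show(f"grab30 psi{psi} f{fl}",g+[.06],ori(psi,D(60),fl))
    show(f"back35 psi{psi} f{fl}",g+[.055],ori(psi,D(125),fl))
    show(f"regrasp45 psi{psi} f{fl}",g+[.033],ori(psi,D(45),fl))
for psi in(.09,.3):
  for fl in(0,1): show(f"place45 psi{psi} f{fl}",[.534,.21,.059],ori(psi,D(45),fl)); show(f"pre psi{psi} f{fl}",[.40,.20,.10],ori(psi,D(45),fl))
E
```

```text
[ 2.000e-04  1.009e-01  2.404e-01  4.430e-01  2.080e-02  5.723e-01
  2.353e-01 -0.000e+00] 4.245984794953861e-06
rot err 5.081999660983148e-16
rot err 3.34351004653623e-16
rot err 6.56963393605138e-16
rot err 3.392057477399861e-08
grab30 psi0 f0 [-0.77  0.08  2.28  0.78  0.52  0.17]
back35 psi0 f0 [-0.49  0.53  1.73 -0.28  1.44  1.19]
regrasp45 psi0 f0 [-0.85  0.16  2.37  1.53  0.56 -0.63]
back35 psi0 f1 [-0.49  0.53  1.73 -0.28  1.44 -1.95]
regrasp45 psi0 f1 [-0.85  0.16  2.37  1.53  0.56  2.51]
grab30 psi-0.4 f0 [-0.67  0.05  2.31  0.47  0.3   0.88]
back35 psi-0.4 f0 [-0.57  0.54  1.71 -0.1   1.5   1.44]
regrasp45 psi-0.4 f0 [-0.7   0.12  2.42  2.21  0.27 -0.88]
grab30 psi-0.4 f1 [-0.67  0.05  2.31  0.47  0.3  -2.26]
back35 psi-0.4 f1 [-0.57  0.54  1.71 -0.1   1.5  -1.7 ]
regrasp45 psi-0.4 f1 [-0.7   0.12  2.42  2.21  0.27  2.27]
```

```bash
python3 - <<'E'
from h import *
D=np.radians; np.set_printoptions(precision=2,suppress=True)
S=[np.array([q1,.2,2.3,q4,.5,q6]) for q1 in(-.2,.6) for q4 in(0,1.5,3.1) for q6 in(-1.5,1)]
for lean in(35,45,55):
  for psi in np.arange(-.9,1.3,.2):
    t=[]
    for g in([.534,.21,.06],[.43,.2,.10]):
      n=[ik(g,ori(psi,D(lean),fl),S) for fl in(0,1)]
      t.append([str(x) for m in n for x in m[:1]])
    print(lean,round(psi,2),t)
E
```

```text
35 -0.9 [['[ 0.52  0.43  2.01 -1.24  1.03 -2.41]', '[ 0.52  0.43  2.01 -1.24  1.03  0.73]'], ['[ 0.62  0.21  2.21 -1.17  1.1  -2.41]', '[ 0.62  0.21  2.21 -1.17  1.1   0.73]']]
35 -0.7 [['[ 0.51  0.37  2.1  -1.4   0.89 -2.42]', '[ 0.51  0.37  2.1  -1.4   0.89  0.72]'], ['[ 0.61  0.14  2.29 -1.31  0.96 -2.45]', '[ 0.61  0.14  2.29 -1.31  0.96  0.69]']]
35 -0.5 [[], ['[ 0.57  0.06  2.38 -1.47  0.81 -2.47]', '[ 0.57  0.06  2.38 -1.47  0.81  0.67]']]
35 -0.3 [['[ 0.41  0.26  2.26  4.41  0.6  -2.32]', '[0.41 0.26 2.26 4.41 0.6  0.82]'], ['[ 0.51 -0.02  2.46  4.61  0.64 -2.47]', '[ 0.51 -0.02  2.46  4.61  0.64  0.67]']]
35 -0.1 [['[ 0.34  0.21  2.32  4.03  0.46 -2.14]', '[0.34 0.21 2.32 4.03 0.46 1.  ]'], []]
35 0.1 [['[ 0.25  0.17  2.37  3.47  0.38 -1.8 ]', '[0.25 0.17 2.37 3.47 0.38 1.34]'], []]
35 0.3 [['[ 0.15  0.16  2.39  2.8   0.38 -1.34]', '[0.15 0.16 2.39 2.8  0.38 1.8 ]'], []]
35 0.5 [['[ 0.05  0.16  2.39  2.25  0.48 -1.01]', '[0.05 0.16 2.39 2.25 0.48 2.13]'], []]
35 0.7 [['[-0.03  0.18  2.36  1.89  0.61 -0.86]', '[-0.03  0.18  2.36  1.89  0.61  2.29]'], []]
35 0.9 [['[-0.09  0.2
[... 1829 characters left out ...]
], ['[ 0.4  -0.1   2.39 -0.85  0.52 -0.19]']]
55 -0.1 [['[ 0.29  0.16  2.22 -0.88  0.28  2.75]', '[ 0.29  0.16  2.22 -0.88  0.28 -0.39]'], ['[ 0.34 -0.15  2.44 -0.72  0.38  2.62]', '[ 0.34 -0.15  2.44 -0.72  0.38 -0.52]']]
55 0.1 [[], ['[ 0.27 -0.19  2.47 -0.36  0.28  2.05]', '[ 0.27 -0.19  2.47 -0.36  0.28 -1.09]']]
55 0.3 [[], []]
55 0.5 [['[0.11 0.12 2.26 0.9  0.28 0.37]', '[ 0.11  0.12  2.26  0.9   0.28 -2.78]'], []]
55 0.7 [['[0.06 0.14 2.25 0.98 0.43 0.08]'], ['[ 0.04 -0.21  2.48  0.81  0.5   0.26]']]
55 0.9 [['[ 0.01  0.17  2.21  0.97  0.57 -0.11]'], ['[-0.01 -0.17  2.45  0.86  0.64  0.01]']]
55 1.1 [['[-0.02  0.2   2.17  0.92  0.7  -0.26]'], ['[-0.05 -0.12  2.41  0.85  0.77 -0.18]']]
```

```bash
python3 - <<'E'
from h import *
D=np.radians; np.set_printoptions(precision=2,suppress=True)
c0=np.array([.534,.21])
for lean in(40,45,50,55):
  for psi in(-.5,-.4,-.3,-.2):
    for name,dr in(("head",psi),("rack",.09),("left",-.9)):
      q=np.array([.38,.21,2.23,-1.45,.46,.43]); ok=[]
      for d in np.arange(0,.16,.02):
        g=[*(c0-d*np.array([np.cos(dr),np.sin(dr)])),.06 if d==0 else .08]
        r=ik(g,ori(psi,D(lean),1),[q])
        if not r: break
        q=r[0]; ok.append(d)
        if d==0:q0=q
      if ok: print(lean,psi,name,"maxd",round(ok[-1],2),q0,q)
E
```

```text
40 -0.5 head maxd 0.14 [ 0.45  0.29  2.17 -1.48  0.68  0.61] [ 0.72  0.17  2.26 -1.28  0.85  0.63]
40 -0.5 rack maxd 0.14 [ 0.45  0.29  2.17 -1.48  0.68  0.61] [ 0.59  0.02  2.43 -1.38  0.76  0.62]
40 -0.5 left maxd 0.14 [ 0.45  0.29  2.17 -1.48  0.68  0.61] [ 0.74  0.27  2.13 -1.24  0.87  0.6 ]
45 -0.5 head maxd 0.14 [ 0.43  0.26  2.16 -1.32  0.62  0.45] [ 0.7   0.14  2.26 -1.16  0.8   0.5 ]
45 -0.5 rack maxd 0.14 [ 0.43  0.26  2.16 -1.32  0.62  0.45] [ 0.56 -0.02  2.43 -1.24  0.71  0.47]
45 -0.5 left maxd 0.14 [ 0.43  0.26  2.16 -1.32  0.62  0.45] [ 0.72  0.25  2.13 -1.13  0.82  0.48]
45 -0.4 head maxd 0.14 [ 0.4   0.24  2.2  -1.4   0.54  0.44] [ 0.66  0.08  2.33 -1.23  0.72  0.47]
45 -0.4 rack maxd 0.14 [ 0.4   0.24  2.2  -1.4   0.54  0.44] [ 0.53 -0.05  2.46 -1.3   0.63  0.43]
45 -0.4 left maxd 0.14 [ 0.4   0.24  2.2  -1.4   0.54  0.44] [ 0.7   0.22  2.17 -1.19  0.75  0.45]
45 -0.3 head maxd 0.14 [ 0.38  0.21  2.23 -1.49  0.46  0.43] [ 0.62  0.02  2.4  -1.31  0.62  0.43]
45 -0.3 rack maxd 0.12 [ 0.38  0.21  2.23 -1.49  0.46  0.43] [ 0.48 -0.05  2.46 -1.38  0.53  0.39]
45 -0.3 lef
[... 1763 characters left out ...]
  0.03]
55 -0.4 left maxd 0.14 [ 0.36  0.21  2.16 -0.97  0.5  -0.01] [ 0.65  0.18  2.14 -0.89  0.69  0.15]
55 -0.3 head maxd 0.14 [ 0.34  0.19  2.18 -0.96  0.43 -0.11] [ 0.56 -0.02  2.36 -0.93  0.57  0.03]
55 -0.3 rack maxd 0.14 [ 0.34  0.19  2.18 -0.96  0.43 -0.11] [ 0.44 -0.13  2.46 -0.91  0.51 -0.08]
55 -0.3 left maxd 0.14 [ 0.34  0.19  2.18 -0.96  0.43 -0.11] [ 0.63  0.16  2.17 -0.91  0.62  0.07]
55 -0.2 head maxd 0.14 [ 0.31  0.17  2.2  -0.94  0.35 -0.23] [ 0.51 -0.08  2.42 -0.92  0.49 -0.1 ]
55 -0.2 rack maxd 0.12 [ 0.31  0.17  2.2  -0.94  0.35 -0.23] [ 0.39 -0.11  2.45 -0.89  0.42 -0.23]
55 -0.2 left maxd 0.14 [ 0.31  0.17  2.2  -0.94  0.35 -0.23] [ 0.61  0.13  2.2  -0.92  0.55 -0.02]
```

Place solution: heading about -0.25, lean 50°, with the regrasp at lean 40° on its side. Next I'll refine the pot position from the wrist picture and get the move to the topple grasp.

```bash
cat >> h.py <<'E'
def rel(s,grasp,o):
    "shift (units) in tool axes and rotvec (turns) from state s to target grasp point/orientation"
    R0=R.from_quat(s["tcp_rot"]); p=np.asarray(grasp)+o.apply([0,.005,0])
    return R0.inv().apply(p-s["eef_pos"])/.12,(R0.inv()*o).as_rotvec()/(2*np.pi)
E
python3 - <<'E'
from h import *
im=cv2.imread("pics/w1.png"); W=np.load("w1W.npy"); s=get_state(); c=read_camera("wrist")
k=np.zeros(im.shape[:2],np.uint8); k[225:315,265:360]=((im.max(2)<70)*255)[225:315,265:360]
cs=max(cv2.findContours(k,cv2.RETR_EXTERNAL,cv2.CHAIN_APPROX_NONE)[0],key=cv2.contourArea)
p=np.array([onz(c,q,.09,W)[:2] for q in cs[:,0,:].astype(float)]).astype(np.float32)
print(cv2.minAreaRect(p))
np.set_printoptions(precision=4,suppress=True)
x,y=cv2.minAreaRect(p)[0]
print(rel(s,[x,y,.06],ori(0,np.radians(58))))
E
```

```text
((0.4909984767436981, -0.21562203764915466), (0.05884276703000069, 0.05757853388786316), 89.99230194091797)
(array([ 0.7774,  1.3502, -0.0281]), array([ 0.0002, -0.0003,  0.0001]))
```

{"api": "send_rows", "payload": {"plan": [[[0.15,0.27,-0.006],[0,0,0]],[[0.15,0.27,-0.006],[0,0,0]],[[0.16,0.27,-0.006],[0,0,0]],[[0.16,0.27,-0.006],[0,0,0]],[[0.16,0.27,-0.005],[0,0,0]],[[0,0,0],[0,0,0]]]}}

```text
time: 2.75
eef_pos: [0.4925, -0.2141, 0.0527]
tcp_rot: [0.19, 0.684, -0.678, 0.19]
contact_force: [-0.4, -0.5, 0.2]
opening: 1.004
```

{"api": "send_rows", "payload": {"plan": [[[0,0,0],[0,0,0]],[[0,0,0],[0,0,0]],[[0,0,0],[0,0,0]],[[0,0,0],[0,0,0]],[[0,0,0],[0,0,0]],[[0,0,0],[0,0,0]],[[0,0,0],[0,0,0]],[[0,0,0],[0,0,0]]], "gripper": 1, "grip_force": 50}}

```text
time: 3.55
eef_pos: [0.4967, -0.2187, 0.0617]
tcp_rot: [-0.195, -0.679, 0.681, -0.195]
contact_force: [-0.4, 0.3, 7.3]
opening: 0.698
```

Gripped: opening 0.698 is 59 mm, which matches the pot. Now I'll lift and tip it back about 65°.

{"api": "send_rows", "payload": {"plan": [[[-0.18,-0.28,0],[0,0,0]],[[-0.18,-0.28,0],[0,0,0]],[[0,0,0],[0,0,-0.0226]],[[0,0,0],[0,0,-0.0226]],[[0,0,0],[0,0,-0.0226]],[[0,0,0],[0,0,-0.0226]],[[0,0,0],[0,0,-0.0226]],[[0,0,0],[0,0,-0.0226]],[[0,0,0],[0,0,-0.0226]],[[0,0,0],[0,0,-0.0226]],[[0,0,0],[0,0,0]]]}}

```text
time: 4.65
eef_pos: [0.497, -0.2163, 0.1355]
tcp_rot: [-0.202, 0.679, -0.677, -0.2]
contact_force: [0.5, 0.2, -2.1]
opening: 0.699
```

```bash
python3 - <<'E'
from h import *
np.set_printoptions(precision=4,suppress=True)
s=log();print(s["time"],s["qpos"],s["eef_pos"],s["opening"],s["contact_force"]);M=R.from_quat(s["tcp_rot"]).as_matrix();print(M)
c=read_camera("scene");cv2.imwrite("pics/s1.png",cv2.resize(c["img"][100:260,200:440],None,fx=3,fy=3,interpolation=cv2.INTER_CUBIC))
print("down in tool",M.T@[0,0,-1])
E
```

```text
4.65 [-0.4864  0.4063  1.7096 -0.2571  1.5483  1.1562] [ 0.497  -0.2163  0.1355] 0.6993335386534424 [ 0.5401  0.1896 -2.1297]
[[-0.8384 -0.5451  0.0024]
 [-0.0033  0.0007 -1.    ]
 [ 0.5451 -0.8384 -0.0024]]
down in tool [-0.5451  0.8384  0.0024]
```

View pics/s1.png

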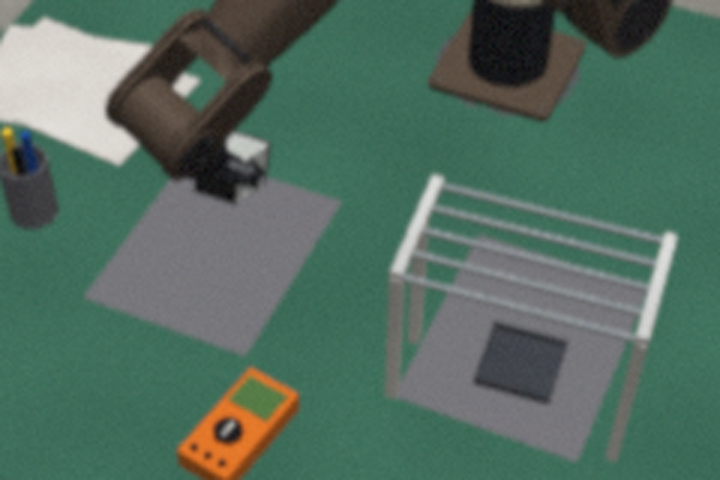

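The scene crop shows the pot held at about (245,160) and tilted back, with the rack and tray undisturbed. I'll lower it until the mouth edge touches.

{"api": "send_rows", "payload": {"plan": [[[-0.17,0.265,0],[0,0,0]],[[-0.17,0.265,0],[0,0,0]],[[0,0,0],[0,0,0]],[[0,0,0],[0,0,0]]]}}

```text
time: 5.1
eef_pos: [0.4953, -0.2168, 0.0633]
tcp_rot: [-0.2, 0.679, -0.678, -0.2]
contact_force: [0.6, -1.2, -0.9]
opening: 0.698
```

{"api": "send_rows", "payload": {"plan": [[[-0.012,0.018,0],[0,0,0]],[[-0.012,0.018,0],[0,0,0]],[[0,0,0],[0,0,0]]]}}

```text
time: 5.4
eef_pos: [0.4968, -0.2171, 0.0586]
tcp_rot: [0.2, -0.678, 0.679, 0.199]
contact_force: [0.1, 0.2, -1.8]
opening: 0.694
```

{"api": "send_rows", "payload": {"plan": [[[-0.012,0.018,0],[0,0,0]],[[-0.012,0.018,0],[0,0,0]],[[-0.006,0.009,0],[0,0,0]],[[0,0,0],[0,0,0]]]}}

```text
time: 5.8
eef_pos: [0.496, -0.2166, 0.0504]
tcp_rot: [-0.201, 0.679, -0.678, -0.2]
contact_force: [0.1, -0.8, -2.0]
opening: 0.696
```

{"api": "send_rows", "payload": {"plan": [[[-0.01,0.015,0],[0,0,0]],[[0,0,0],[0,0,0]]]}}

```text
time: 6.0
eef_pos: [0.4965, -0.2168, 0.0493]
tcp_rot: [-0.201, 0.678, -0.678, -0.2]
contact_force: [0.1, 0.4, 1.4]
opening: 0.699
```

Touching (force -2 → +1.4 N). I'll open so it settles onto its side, then back off upward.

{"api": "send_rows", "payload": {"plan": [[[0,0,0],[0,0,0]],[[0,0,0],[0,0,0]],[[0,0,0],[0,0,0]],[[0,0,0],[0,0,0]],[[0,0,0],[0,0,0]],[[0,0,0],[0,0,0]],[[0,0,0],[0,0,0]],[[0,0,0],[0,0,0]]], "gripper": 0}}

```text
time: 6.8
eef_pos: [0.4962, -0.2167, 0.0487]
tcp_rot: [-0.201, 0.679, -0.678, -0.2]
contact_force: [-0.3, 0.3, 0.3]
opening: 1.006
```

{"api": "send_rows", "payload": {"plan": [[[0.17,-0.28,0],[0,0,0]],[[0.17,-0.28,0],[0,0,0]],[[0.17,-0.28,0],[0,0,0]],[[0.17,-0.28,0],[0,0,0]],[[0,0,0],[0,0,0.0226]],[[0,0,0],[0,0,0.0226]],[[0,0,0],[0,0,0.0226]],[[0,0,0],[0,0,0.0226]],[[0,0,0],[0,0,0.0226]],[[0,0,0],[0,0,0.0226]]]}}

```text
time: 7.8
eef_pos: [0.5009, -0.2171, 0.207]
tcp_rot: [-0.1, -0.7, 0.7, -0.101]
contact_force: [0.8, 0.5, -0.3]
opening: 0.999
```

```bash
python3 - <<'E'
from h import *
np.set_printoptions(precision=4,suppress=True)
s=log();print(s["time"],s["qpos"],s["eef_pos"],s["opening"]);
c=read_camera("wrist");cv2.imwrite("pics/w2.png",c["img"]);np.save("w2W.npy",wristW(c,s))
c=read_camera("top");cv2.imwrite("pics/t2.png",c["img"])
c=read_camera("scene");cv2.imwrite("pics/s2.png",c["img"])
E
```

```text
7.8 [-0.6722 -0.0924  2.0762  0.2178  0.9434  0.7884] [ 0.5009 -0.2171  0.207 ] 0.9989007255960721
```

View pics/w2.png

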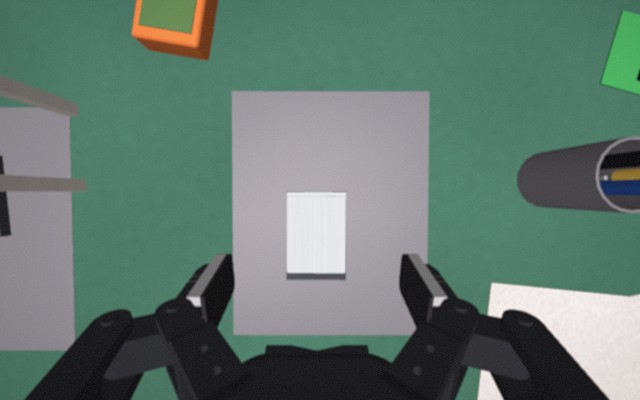

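The pot lies on its side, square to the view, with its dark rim at rows 273–279 (towards the robot) and its base edge at row 193. Columns run from 287 to 346.

```bash
python3 - <<'E'
from h import *
np.set_printoptions(precision=4,suppress=True)
im=cv2.imread("pics/w2.png"); W=np.load("w2W.npy"); s=get_state(); c=read_camera("wrist")
k=np.zeros(im.shape[:2],np.uint8); sub=im[180:295,270:365]; k[180:295,270:365]=((sub.min(2)>195)|(sub.max(2)<95))*255
cs=max(cv2.findContours(k,cv2.RETR_EXTERNAL,cv2.CHAIN_APPROX_NONE)[0],key=cv2.contourArea)
p=np.array([onz(c,q,.06,W)[:2] for q in cs[:,0,:].astype(float)]).astype(np.float32)
r=cv2.minAreaRect(p);print(cv2.boundingRect(cs),r,p.min(0),p.max(0))
xb=p.max(0)[0]; g=np.array([xb-.055,(p.min(0)[1]+p.max(0)[1])/2,.034]); print("grasp",g)
o=ori(0,np.radians(40)); q=ik(g,o,[[-.85,.16,2.37,1.53,.56,-.63]]); print(q)
pre=g-.1*o.apply([0,1,0]); print("pre",pre,ik(pre,o,[[-.85,.16,2.37,1.53,.56,-.63]]))
print(rel(s,pre,o))
E
```

```text
(287, 192, 59, 81) ((0.4998571574687958, -0.2176527976989746), (0.05927727371454239, 0.0821886658668518), 89.88253021240234) [ 0.4588 -0.2473] [ 0.5409 -0.1879]
grasp [ 0.4859 -0.2176  0.034 ]
[array([-0.8828,  0.1725,  2.4051,  1.6843,  0.6381, -0.8047])]
pre [ 0.4093 -0.2176  0.0983] []
(array([0.9389, 0.6888, 0.0108]), array([ 0.0002, -0.0003,  0.095 ]))
```

```bash
python3 - <<'E'
from h import *
np.set_printoptions(precision=4,suppress=True)
s=get_state(); o=ori(0,np.radians(40)); q=[-.88,.17,2.40,1.68,.64,-.8]
for h in(.034,.06,.09,.12,.15,.18):
    r=ik([.486,-.2176,h],o,[q]); print(h,r)
    if r:q=r[0]
R0=R.from_quat(s["tcp_rot"])
print("rel to z.09",rel(s,[.486,-.2176,.10],o), "down axes",o.inv().apply([0,0,-1]), R0.inv().apply([0,0,-1]))
E
```

```text
0.034 [array([-0.8826,  0.1726,  2.4049,  1.6845,  0.6379, -0.8047])]
0.06 [array([-0.8826,  0.0952,  2.4122,  1.5895,  0.6333, -0.6868])]
0.09 [array([-0.8826,  0.01  ,  2.4154,  1.4781,  0.6363, -0.5484])]
0.12 [array([-0.8826, -0.0699,  2.4131,  1.3693,  0.6484, -0.4126])]
0.15 [array([-0.8826, -0.1433,  2.4052,  1.2676,  0.6687, -0.284 ])]
0.18 [array([-0.8826, -0.2095,  2.392 ,  1.1756,  0.6959, -0.1656])]
rel to z.09 (array([0.332 , 0.8525, 0.0058]), array([ 0.0002, -0.0001,  0.0949])) down axes [0.766  0.6428 0.    ] [0.273  0.962  0.0012]
```

{"api": "send_rows", "payload": {"plan": [[[0,0,0],[0,0,0.019]],[[0,0,0],[0,0,0.019]],[[0,0,0],[0,0,0.019]],[[0,0,0],[0,0,0.019]],[[0,0,0],[0,0,0.019]],[[0,0,0],[0,0,0]]]}}

```text
time: 8.6
eef_pos: [0.4999, -0.216, 0.2036]
tcp_rot: [0.298, 0.643, -0.639, 0.297]
contact_force: [0.2, -0.6, 0.3]
opening: 1.001
```

```bash
python3 - <<'E'
from h import *
np.set_printoptions(precision=4,suppress=True)
s=get_state(); o=ori(0,np.radians(40)); print(s["qpos"],s["eef_pos"])
print(rel(s,[.486,-.2176,.034],o))
E
```

```text
[-0.8602 -0.2389  2.3566  1.1035  0.7106 -0.0546] [ 0.4999 -0.216   0.2036]
(array([1.1538, 0.865 , 0.0214]), array([ 0.0008, -0.0006,  0.0005]))
```

{"api": "send_rows", "payload": {"plan": [[[0.27,0.2,0.005],[0,0,0]],[[0.27,0.2,0.005],[0,0,0]],[[0.27,0.2,0.005],[0,0,0]],[[0.2,0.15,0.005],[0,0,0]],[[0.144,0.115,0.0],[0,0,0]],[[0,0,0],[0,0,0]],[[0,0,0],[0,0,0]]]}}

```text
time: 9.3
eef_pos: [0.4927, -0.2193, 0.0337]
tcp_rot: [0.298, 0.642, -0.639, 0.3]
contact_force: [-0.6, -0.9, -0.5]
opening: 1.002
```

```bash
python3 - <<'E'
from h import *
np.set_printoptions(precision=4,suppress=True)
s=get_state(); o=ori(0,np.radians(40)); print(s["qpos"],s["eef_pos"],s["contact_force"])
print(rel(s,[.486,-.2176,.034],o))
E
```

```text
[-0.8814  0.1708  2.397   1.6674  0.6396 -0.785 ] [ 0.4927 -0.2193  0.0337] [-0.563  -0.9089 -0.4802]
(array([ 0.0337, -0.0029, -0.0142]), array([ 0.0007,  0.0001, -0.    ]))
```

{"api": "send_rows", "payload": {"plan": [[[0,0,0],[0,0,0]],[[0,0,0],[0,0,0]],[[0,0,0],[0,0,0]],[[0,0,0],[0,0,0]],[[0,0,0],[0,0,0]],[[0,0,0],[0,0,0]],[[0,0,0],[0,0,0]],[[0,0,0],[0,0,0]]], "gripper": 1, "grip_force": 60}}

```text
time: 10.1
eef_pos: [0.4924, -0.2196, 0.035]
tcp_rot: [0.3, 0.641, -0.64, 0.301]
contact_force: [-1.0, 0.2, 6.6]
opening: 0.692
```

```bash
python3 - <<'E'
from h import *
np.set_printoptions(precision=4,suppress=True)
s=get_state(); print(s["qpos"],s["eef_pos"],s["contact_force"],s["opening"],s["wrist_torque"])
o=R.from_quat(s["tcp_rot"]); a=o.apply([0,1,0]); print("a",a,"lean",np.degrees(np.arcsin(-a[2])))
g=s["eef_pos"]-.005*a; np.savez("grip.npz",rot=s["tcp_rot"],pos=s["eef_pos"]); print("up",o.inv().apply([0,0,1]))
E
```

```text
[-0.883   0.1673  2.3994  1.6726  0.6416 -0.7895] [ 0.4924 -0.2196  0.035 ] [-1.0266  0.2311  6.6145] 0.691789515512139 [ 0.3173 -0.2167  0.235 ]
a [ 0.769   0.0019 -0.6393] lean 39.73976913904217
up [-0.769  -0.6393 -0.0008]
```

Gripped again (0.692 → 59 mm). Now I'll plan the transfer (lift, pre-place in front of the rack, place) as a joint-space path through my model and check clearances along it.

```bash
cat > plan.py <<'E'
from h import *
np.set_printoptions(precision=3,suppress=True,linewidth=150)
G=np.load("grip.npz");R0=R.from_quat(G["rot"])
bt=R0.inv().apply(np.array([.541,-.2176,.030])-G["pos"]); zt=R0.inv().apply([1,0,0]); lean=np.pi/2-np.arccos(zt[1])
T=np.array([.534,.2105]);PSI=-.2;TH=.09
def pose(base,psi=PSI):
    o=ori(psi,np.pi/2-np.arccos(np.clip(zt[1],-1,1)),1); return np.asarray(base)-o.apply(bt)-o.apply([0,.005,0]),o
def rackf(p): d=np.asarray(p)-[*T,0]; return z_(-TH).apply(d)
def pot_corners(q):
    p,o=fk(q,PP); b=p+o.apply(bt); zz=o.apply(zt); j=o.apply([0,0,1]);n=np.cross(zz,j)
    return np.array([b-zz*h+j*u+n*v for h in(0,.09) for u in(-.03,.03) for v in(-.03,.03)])
h=np.array([np.cos(PSI),np.sin(PSI)])
E
cat > run1.py <<'E'
from plan import *
print("zt",zt,"bt",bt,"place lean deg",90-np.degrees(np.arccos(zt[1])))
sd=[.36,.2,2.2,-1.2,.43,.15]
qp=ik(*pose([*T,.005]),[sd])[0]; q=qp
for d in(.03,.06,.09,.11): q=ik(*pose([*(T-d*h),.025]),[q])[0]
qpre=q; print("place",qp,"pre",qpre)
o=R0; ql=ik(G["pos"]+[0,0,.12]-.005*o.apply([0,1,0]),o,[[-.88,-.15,2.4,1.27,.67,-.3]])[0]; print("lift",ql)
qh=ik(*pose([*(T-.12*h+np.array([0,0])),.12]),[qpre]); print("prehigh",qh)
for t in np.linspace(0,1,9):
    q=ql+t*(qh[0]-ql); c=pot_corners(q); p,o=fk(q,PP); wr=p-o.apply([0,.235,0]); rc=np.array([rackf(x) for x in c])
    print(round(t,2),"tcp",p,"a",o.apply([0,1,0]),"potminz",c[:,2].min(),"rack xmax",rc[:,0].max(),"wrist",wr)
# w1 tray right edge check
c=read_camera("wrist");W=np.load("w1W.npy")
for uv in((42,203),(35,272)): print("edge",rackf(onz(c,uv,.012,W)))
E
python3 run1.py
```

```text
zt [-0.639  0.769  0.002] bt [-0.027  0.041 -0.002] place lean deg 50.26000985763475
place [ 0.342  0.175  2.241 -1.276  0.352  0.121] pre [ 0.501 -0.027  2.408 -1.166  0.465  0.128]
lift [-0.883 -0.152  2.396  1.251  0.678 -0.261]
prehigh [array([ 0.519, -0.26 ,  2.385, -0.81 ,  0.62 , -0.271])]
0.0 tcp [ 0.492 -0.22   0.155] a [ 0.769  0.002 -0.639] potminz 0.11997492394279373 rack xmax -0.028861581906904032 wrist [ 0.312 -0.22   0.305]
0.12 tcp [ 0.498 -0.132  0.135] a [ 0.652  0.127 -0.747] potminz 0.0889499929084899 rack xmax -0.009742151219292205 wrist [ 0.345 -0.162  0.311]
0.25 tcp [ 0.489 -0.058  0.119] a [ 0.517  0.175 -0.838] potminz 0.06384739159190171 rack xmax -0.009903091071215491 wrist [ 0.367 -0.099  0.316]
0.38 tcp [0.473 0.002 0.109] a [ 0.401  0.15  -0.904] potminz 0.0469453506296024 rack xmax -0.026735886602948573 wrist [ 0.379 -0.034  0.322]
0.5 tcp [0.456 0.05  0.106] a [ 0.331  0.073 -0.941] potminz 0.0399289350844628 rack xmax -0.04563607412612663 wrist [0.378 0.033 0.327]
0.62 tcp [0.442 0.093 0.111] a [ 0.325 -0.024 -0.946] potminz 0.04381985101246275 rack xmax -0.057778356213382155 wrist [0.366 0.098 0.333]
0.75 tcp [0.432 0.135 0.123] a [ 0.383 -0.11  -0.917] potminz 0.05890192239455654 rack xmax -0.06460850106573514 wrist [0.342 0.16  0.338]
0.88 tcp [0.424 0.182 0.142] a [ 0.492 -0.151 -0.857] potminz 0.08469799158169687 rack xmax -0.06535298118030489 wrist [0.308 0.217 0.344]
1.0 tcp [0.412 0.237 0.169] a [ 0.627 -0.127 -0.769] potminz 0.11999993921204999 rack xmax -0.07766343043606388 wrist [0.265 0.267 0.349]
edge [ 0.042 -0.059  0.012]
edge [-0.051 -0.063  0.012]
```

The tray edge in the first wrist picture, taken as the outer wall's foot at z=0, agrees with my tray centre to a few mm. Next I'll check gripper clearance to the shelf's front rod along the path.

```bash
cat >> plan.py <<'E'
toolpts=np.array([[x,y,z] for x in(-.043,0,.043) for y in np.arange(-.23,-.055,.015) for z in(-.043,0,.043)]+[[x,y,z] for x in(-.011,.011) for y in np.arange(-.06,.015,.015) for z in(-.05,.05)])
def clear(q):
    p,o=fk(q,PP); w=np.r_[p+o.apply(toolpts),pot_corners(q)]; r=np.array([rackf(x) for x in w])
    m=(r[:,2]>.205)&(r[:,1]>-.165); return (-.059-r[m,0].max() if m.any() else 9), r[:,2].min()
def path(Q,n):
    return [a+(b-a)*t for a,b,k in zip(Q[:-1],Q[1:],n) for t in np.linspace(0,1,k,endpoint=False)]+[Q[-1]]
def inlim(q): return ((q>LO+.01)&(q<HI-.01)).all()
ql=np.array([-0.883,-0.152,2.396,1.251,0.678,-0.261])
qh=np.array([0.519,-0.26,2.385,-0.81,0.62,-0.271])
E
cat > run2.py <<'E'
from plan import *
for dq in([0]*6,[0,-.1,.07,0,0,0],[0,-.1,.07,0,-.2,0],[0,-.1,.07,0,.25,0],[-.2,-.1,.07,0,0,0]):
    m=(ql+qh)/2+dq
    P=path([ql,m,qh],[8,8]); print(dq,inlim(m),np.round([clear(q) for q in P],3).tolist())
E
python3 run2.py
```

```text
[0, 0, 0, 0, 0, 0] True [[9.0, 0.12], [9.0, 0.104], [9.0, 0.089], [9.0, 0.075], [9.0, 0.064], [9.0, 0.054], [0.082, 0.047], [0.012, 0.042], [0.019, 0.04], [0.029, 0.04], [0.026, 0.044], [0.022, 0.05], [0.019, 0.059], [0.024, 0.071], [0.031, 0.085], [0.042, 0.101], [0.019, 0.12]]
[0, -0.1, 0.07, 0, 0, 0] True [[9.0, 0.12], [9.0, 0.105], [9.0, 0.091], [9.0, 0.078], [9.0, 0.067], [9.0, 0.058], [0.102, 0.051], [0.03, 0.046], [0.047, 0.044], [0.054, 0.044], [0.043, 0.047], [0.04, 0.053], [0.033, 0.061], [0.034, 0.073], [0.038, 0.086], [0.045, 0.102], [0.019, 0.12]]
[0, -0.1, 0.07, 0, -0.2, 0] True [[9.0, 0.12], [9.0, 0.103], [9.0, 0.089], [9.0, 0.078], [9.0, 0.069], [9.0, 0.063], [0.087, 0.06], [0.013, 0.06], [0.008, 0.063], [0.012, 0.061], [0.015, 0.061], [0.018, 0.064], [0.021, 0.07], [0.026, 0.078], [0.033, 0.089], [0.044, 0.103], [0.019, 0.12]]
[0, -0.1, 0.07, 0, 0.25, 0] True [[9.0, 0.12], [9.0, 0.107], [9.0, 0.093], [9.0, 0.08], [9.0, 0.068], [0.097, 0.057], [0.08, 0.048], [0.058, 0.042], [0.079, 0.038], [0.081, 0.036], [0.071, 0.039], [0.064, 0.045], [0.055, 0.055], [0.046, 0.068], [0.045, 0.083], [0.048, 0.101], [0.019, 0.12]]
[-0.2, -0.1, 0.07, 0, 0, 0] True [[9.0, 0.12], [9.0, 0.105], [9.0, 0.091], [9.0, 0.078], [9.0, 0.067], [9.0, 0.058], [9.0, 0.051], [9.0, 0.046], [9.0, 0.044], [0.047, 0.044], [0.05, 0.047], [0.036, 0.053], [0.027, 0.061], [0.026, 0.073], [0.031, 0.086], [0.04, 0.102], [0.019, 0.12]]
```

{"api": "send_rows", "payload": {"plan": [[[-0.13,-0.107,0],[0,0,0]],[[-0.256,-0.213,0],[0,0,0]],[[-0.256,-0.213,0],[0,0,0]],[[-0.128,-0.106,0],[0,0,0]],[[0,0,0],[0,0,0]]]}}

```text
time: 10.65
eef_pos: [0.4927, -0.2205, 0.1566]
tcp_rot: [-0.299, -0.639, 0.642, -0.301]
contact_force: [-0.5, -0.2, -1.5]
opening: 0.699
```

```bash
cat > run3.py <<'E'
from plan import *
import sys
s=get_state(); print(s["time"],s["qpos"],s["eef_pos"],s["opening"])
q0=s["qpos"]; q=np.array(qh); qe=ik(*pose([*(T-.12*h),.05]),[q])[0]; print("qe",qe)
m=(ql+qh)/2+[0,-.1,.07,0,.25,0]
def rows(Q,maxdeg=7.8):
    out=[]
    for a,b in zip(Q[:-1],Q[1:]):
        L=sum((fk(a+(b-a)*t,PP)[1].inv()*fk(a+(b-a)*(t+.02),PP)[1]).magnitude() for t in np.arange(0,1,.02))
        n=int(max(np.ceil(np.degrees(L)/maxdeg),np.ceil(np.abs(b-a).max()/.17)))
        out+= [a+(b-a)*t for t in np.linspace(0,1,n,endpoint=False)]
    return out+[Q[-1]]
X=rows([q0,m,qe]); print(len(X)-1,"rows; clearances",np.round([clear(x)[0] for x in X[::3]],3))
for a,b in zip(X[:-1],X[1:]):
    pa,oa=fk(a,PP);pb,ob=fk(b,PP)
    print(json.dumps([(oa.inv().apply(pb-pa)/.12).round(3).tolist(),((oa.inv()*ob).as_rotvec()/2/np.pi).round(4).tolist()]))
E
python3 run3.py
```

```text
10.65 [-0.882 -0.156  2.394  1.247  0.674 -0.259] [ 0.493 -0.221  0.157] 0.6985878693422813
qe [ 0.519 -0.106  2.417 -1.047  0.508  0.008]
24 rows; clearances [9.    9.    9.    0.08  0.079 0.079 0.064 0.063 0.084]
[[0.02, 0.047, -0.309], [-0.0115, -0.0174, -0.0066]]
[[0.005, 0.048, -0.297], [-0.0112, -0.0175, -0.0066]]
[[-0.007, 0.049, -0.284], [-0.0108, -0.0177, -0.0066]]
[[-0.019, 0.048, -0.27], [-0.0104, -0.0178, -0.0066]]
[[-0.029, 0.046, -0.255], [-0.01, -0.0179, -0.0067]]
[[-0.038, 0.044, -0.239], [-0.0095, -0.018, -0.0068]]
[[-0.046, 0.04, -0.223], [-0.009, -0.0181, -0.0069]]
[[-0.052, 0.036, -0.206], [-0.0085, -0.0181, -0.0071]]
[[-0.056, 0.031, -0.189], [-0.008, -0.0181, -0.0074]]
[[-0.059, 0.025, -0.171], [-0.0074, -0.0181, -0.0076]]
[[-0.06, 0.018, -0.154], [-0.0069, -0.018, -0.008]]
[[-0.059, 0.011, -0.137], [-0.0063, -0.0179, -0.0083]]
[[-0.004, 0.05, -0.023], [-0.0013, -0.0159, -0.0124]]
[[-0.017, 0.038, -0.002], [-0.0001, -0.0166, -0.0119]]
[[-0.029, 0.025, 0.021], [0.0011, -0.0171, -0.0114]]
[[-0.039, 0.012, 0.043], [0.0023, -0.0176, -0.0109]]
[[-0.048, -0.0, 0.066], [0.0034, -0.018, -0.0103]]
[[-0.055, -0.012, 0.089], [0.0045, -0.0183, -0.0098]]
[[-0.061, -0.023, 0.112], [0.0056, -0.0185, -0.0093]]
[[-0.066, -0.034, 0.135], [0.0065, -0.0187, -0.0087]]
[[-0.068, -0.043, 0.157], [0.0075, -0.0189, -0.0082]]
[[-0.07, -0.052, 0.179], [0.0083, -0.019, -0.0077]]
[[-0.069, -0.059, 0.201], [0.0091, -0.019, -0.0072]]
[[-0.068, -0.064, 0.221], [0.0098, -0.0191, -0.0068]]
```

{"api": "send_rows", "payload": {"plan": [[[0.02,0.047,-0.309],[-0.0115,-0.0174,-0.0066]],[[0.005,0.048,-0.297],[-0.0112,-0.0175,-0.0066]],[[-0.007,0.049,-0.284],[-0.0108,-0.0177,-0.0066]],[[-0.019,0.048,-0.27],[-0.0104,-0.0178,-0.0066]],[[-0.029,0.046,-0.255],[-0.01,-0.0179,-0.0067]],[[-0.038,0.044,-0.239],[-0.0095,-0.018,-0.0068]],[[-0.046,0.04,-0.223],[-0.009,-0.0181,-0.0069]],[[-0.052,0.036,-0.206],[-0.0085,-0.0181,-0.0071]],[[-0.056,0.031,-0.189],[-0.008,-0.0181,-0.0074]],[[-0.059,0.025,-0.171],[-0.0074,-0.0181,-0.0076]],[[-0.06,0.018,-0.154],[-0.0069,-0.018,-0.008]],[[-0.059,0.011,-0.137],[-0.0063,-0.0179,-0.0083]]]}}

```text
time: 11.85
eef_pos: [0.3721, 0.0771, 0.0959]
tcp_rot: [-0.418, 0.519, -0.497, 0.556]
contact_force: [0.0, 0.3, -2.3]
opening: 0.698
```

```bash
sed -i 's/^X=rows.*/X=rows([q0]+([m] if q0[3]>.6 else [])+[qe]); print(len(X)-1,"clear",np.round([clear(x)[0] for x in X[::3]],3)); print("m",m)/' run3.py; python3 run3.py
```

```text
11.85 [-0.179 -0.302  2.465  0.225  0.901 -0.27 ] [0.372 0.077 0.096] 0.6977865871110737
qe [ 0.519 -0.106  2.417 -1.047  0.508  0.008]
12 clear [0.081 0.08  0.066 0.064 0.084]
m [-0.182 -0.306  2.46   0.22   0.899 -0.266]
[[-0.001, 0.048, -0.021], [-0.0013, -0.0159, -0.0126]]
[[-0.013, 0.036, 0.0], [-0.0001, -0.0165, -0.0121]]
[[-0.025, 0.023, 0.022], [0.0011, -0.0171, -0.0116]]
[[-0.035, 0.011, 0.045], [0.0023, -0.0175, -0.011]]
[[-0.044, -0.002, 0.068], [0.0035, -0.0179, -0.0105]]
[[-0.052, -0.014, 0.091], [0.0046, -0.0182, -0.01]]
[[-0.057, -0.025, 0.113], [0.0056, -0.0185, -0.0094]]
[[-0.062, -0.035, 0.136], [0.0066, -0.0187, -0.0089]]
[[-0.064, -0.045, 0.159], [0.0075, -0.0188, -0.0084]]
[[-0.066, -0.053, 0.181], [0.0084, -0.0189, -0.0079]]
[[-0.065, -0.06, 0.202], [0.0092, -0.019, -0.0074]]
[[-0.064, -0.065, 0.223], [0.0099, -0.019, -0.0069]]
```

Tracking matches the model. Sending the second half.

{"api": "send_rows", "payload": {"plan": [[[-0.001,0.048,-0.021],[-0.0013,-0.0159,-0.0126]],[[-0.013,0.036,0.0],[-0.0001,-0.0165,-0.0121]],[[-0.025,0.023,0.022],[0.0011,-0.0171,-0.0116]],[[-0.035,0.011,0.045],[0.0023,-0.0175,-0.011]],[[-0.044,-0.002,0.068],[0.0035,-0.0179,-0.0105]],[[-0.052,-0.014,0.091],[0.0046,-0.0182,-0.01]],[[-0.057,-0.025,0.113],[0.0056,-0.0185,-0.0094]],[[-0.062,-0.035,0.136],[0.0066,-0.0187,-0.0089]],[[-0.064,-0.045,0.159],[0.0075,-0.0188,-0.0084]],[[-0.066,-0.053,0.181],[0.0084,-0.0189,-0.0079]],[[-0.065,-0.06,0.202],[0.0092,-0.019,-0.0074]],[[-0.064,-0.065,0.223],[0.0099,-0.019,-0.0069]]]}}

```text
time: 13.05
eef_pos: [0.4132, 0.2367, 0.0988]
tcp_rot: [0.686, 0.174, 0.305, -0.637]
contact_force: [0.6, -0.8, -3.1]
opening: 0.698
```

```bash
cat > run4.py <<'E'
from plan import *
import sys
s=get_state(); o=R.from_quat(s["tcp_rot"]); print(s["time"],s["qpos"],s["opening"],s["contact_force"])
print("base now",s["eef_pos"]+o.apply(bt),"z",o.apply(zt),"rack rel",rackf(s["eef_pos"]+o.apply(bt)))
for d,z in((.12,.05),(.12,.022),(.06,.022),(0,.022),(0,.006)):
    print(d,z,*rel(s,*pose([*(T-d*h),z])))
if len(sys.argv)>1:
    n=sys.argv[1]
    c=read_camera("scene");a=cv2.resize(c["img"][110:260,290:450],None,fx=3.4,fy=3.4,interpolation=cv2.INTER_CUBIC)
    w=read_camera("wrist");b=cv2.resize(w["img"],(400,250));k=np.zeros((max(a.shape[0],250)+0,a.shape[1],3),np.uint8);k[:a.shape[0]]=a
    cv2.imwrite(f"pics/{n}.png",cv2.resize(k,None,fx=.95,fy=.95));cv2.imwrite(f"pics/{n}w.png",w["img"])
    np.save(n+"W.npy",wristW(w,s)); t=read_camera("top");cv2.imwrite(f"pics/{n}t.png",t["img"])
E
python3 run4.py pre
```

```text
13.05 [ 0.517 -0.104  2.415 -1.052  0.507  0.009] 0.6979234803615513 [ 0.645 -0.785 -3.051]
base now [0.418 0.234 0.05 ] z [ 0.002 -0.001 -1.   ] rack rel [-0.114  0.034  0.05 ]
0.12 0.05 [-0.009 -0.007  0.002] [0. 0. 0.]
0.12 0.022 [-0.159  0.173  0.003] [0. 0. 0.]
0.06 0.022 [0.225 0.493 0.002] [0. 0. 0.]
0 0.022 [0.609 0.813 0.002] [0. 0. 0.]
0 0.006 [0.523 0.916 0.002] [0. 0. 0.]
```

View pics/pre.png

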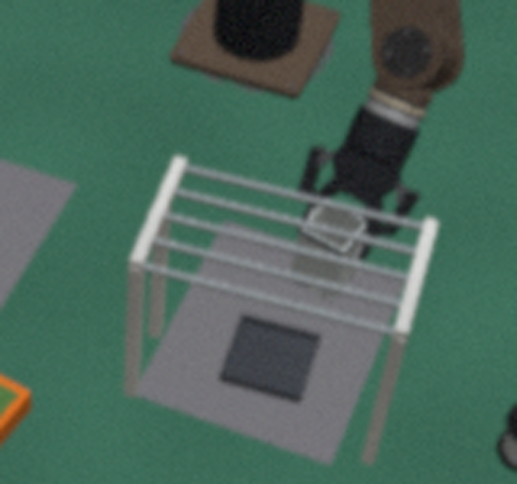

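The crop shows the pot mouth-up, held in front of the tray. Its mouth is centred at about (335,226) and the tray at (270,358). I'll compare the scene camera's mouth position with my model's.

```bash
python3 - <<'E'
from plan import *
c=read_camera("scene")
for uv,z in(((335,226),.14),((270,358),.008)):
    u=np.array(uv)/3.23+[290,110]; print(u,onz(c,u,z))
# edges: bright-ish rim corners eyeballed
for uv in((305,225),(325,203),(367,228),(348,252)): print(onz(c,np.array(uv)/3.23+[290,110],.14))
# tray in top view current picture, unobstructed? front lip/side edges
t=read_camera("top"); im=cv2.imread("pics/top0.png").max(2)
print(im[236,240:290].tolist()); print(im[215:250,252].tolist()); print(im[215:250,270].tolist())
for p in([.534,.2105,.0],): print(proj(t,p),[proj(t,np.r_[z_(TH).apply([a,b,0])[:2]+T,zz]).round(1) for a,b,zz in((-.049,0,.012),(.045,0,.012),(0,.045,.012),(0,-.045,.012),(0,-.049,.012))])
E
```

```text
[393.715 179.969] [0.426 0.241 0.14 ]
[373.591 220.836] [0.535 0.215 0.008]
[0.438 0.209 0.14 ]
[0.396 0.219 0.14 ]
[0.414 0.276 0.14 ]
[0.458 0.267 0.14 ]
[147, 148, 147, 147, 148, 148, 147, 147, 147, 129, 67, 80, 80, 79, 80, 79, 79, 78, 78, 78, 78, 77, 77, 78, 77, 76, 77, 77, 77, 77, 76, 78, 78, 78, 79, 120, 149, 148, 149, 149, 149, 149, 148, 148, 149, 149, 149, 148, 149, 148]
[145, 145, 145, 135, 168, 151, 97, 72, 79, 78, 79, 81, 80, 81, 97, 163, 139, 91, 80, 80, 80, 80, 80, 80, 81, 88, 165, 176, 107, 82, 82, 115, 144, 149, 149]
[146, 145, 153, 172, 146, 86, 78, 80, 79, 77, 80, 79, 78, 118, 168, 121, 82, 78, 78, 78, 77, 76, 77, 79, 101, 164, 133, 88, 78, 70, 140, 150, 149, 150, 149]
[261.446 232.227] [array([261.7, 244.4]), array([260.5, 220.5]), array([249.5, 232.7]), array([272.6, 231. ]), array([273.7, 231. ])]
```

The two cameras, corrected for their bias on the pot, give a tray centre of (0.533, 0.2105) and (0.536, 0.213). I'll keep (0.534, 0.2105), which is well within the fit margin. I'll lower a little, then move in under the shelf.

{"api": "send_rows", "payload": {"plan": [[[-0.08,0.086,0],[0,0,0]],[[-0.08,0.086,0],[0,0,0]],[[0.096,0.08,0],[0,0,0]],[[0.128,0.107,0],[0,0,0]],[[0.128,0.107,0],[0,0,0]],[[0.128,0.107,0],[0,0,0]],[[0,0,0],[0,0,0]]]}}

```text
time: 14.0
eef_pos: [0.491, 0.2202, 0.0754]
tcp_rot: [0.685, 0.172, 0.311, -0.636]
contact_force: [0.2, 0.7, -1.9]
opening: 0.697
```

```bash
python3 run4.py
```

```text
14.0 [ 0.393  0.069  2.307 -1.192  0.402  0.077] 0.697095702683262 [ 0.221  0.682 -1.885]
base now [0.496 0.217 0.027] z [ 0.009  0.003 -1.   ] rack rel [-0.037  0.01   0.027]
0.12 0.05 [-0.39  -0.583  0.003] [ 0.    -0.001  0.001]
0.12 0.022 [-0.541 -0.405  0.003] [ 0.    -0.001  0.001]
0.06 0.022 [-0.159 -0.082  0.007] [ 0.    -0.001  0.001]
0 0.022 [0.223 0.241 0.011] [ 0.    -0.001  0.001]
0 0.006 [0.137 0.343 0.011] [ 0.    -0.001  0.001]
```

{"api": "send_rows", "payload": {"plan": [[[0.07,0.078,0.004],[0,0,0.0004]],[[0.07,0.078,0.004],[0,0,0.0004]],[[0.07,0.078,0.003],[0,0,0]],[[0,0,0],[0,0,0]],[[0,0,0],[0,0,0]]]}}

```text
time: 14.5
eef_pos: [0.5241, 0.2149, 0.0681]
tcp_rot: [0.686, 0.171, 0.307, -0.637]
contact_force: [-0.2, -0.1, -2.0]
opening: 0.696
```

```bash
python3 run4.py in; python3 - <<'E'
from plan import *
t=cv2.imread("pics/int.png")[195:255,205:305]; s=cv2.imread("pics/in.png")
a=cv2.resize(t,None,fx=4,fy=4,interpolation=cv2.INTER_CUBIC); k=np.zeros((max(a.shape[0],300),400+400,3),np.uint8)
k[:240,:400]=a; k[:300,400:]=s[150:450,60:460]; cv2.imwrite("pics/in2.png",k)
E
```

```text
14.5 [ 0.351  0.136  2.249 -1.194  0.37   0.045] 0.6960491228494115 [-0.22  -0.075 -2.041]
base now [0.529 0.212 0.019] z [ 0.001  0.003 -1.   ] rack rel [-0.005  0.002  0.019]
0.12 0.05 [-0.57  -0.805 -0.008] [ 0.    -0.001  0.   ]
0.12 0.022 [-0.719 -0.626 -0.009] [ 0.    -0.001  0.   ]
0.06 0.022 [-0.335 -0.306 -0.006] [ 0.    -0.001  0.   ]
0 0.022 [ 0.05   0.013 -0.003] [ 0.    -0.001  0.   ]
0 0.006 [-0.035  0.116 -0.004] [ 0.    -0.001  0.   ]
```

View pics/in2.png

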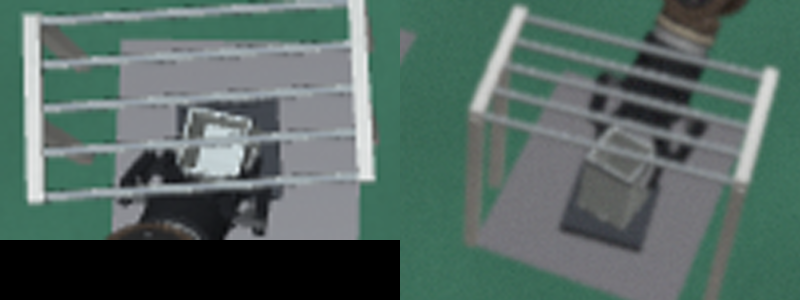

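The left half (top view) shows the mouth centred at about (218,143) inside the tray's (177–280, 97–196). The right half shows the pot standing over the tray. Numeric check:

```bash
python3 - <<'E'
from plan import *
t=read_camera("top")
print("mouth",onz(t,(259.5,230.75),.109),"tray",onz(t,(262.1,231.9),.008))
c=read_camera("scene")
# right half: crop offset (60,150) in 'in.png' scaled 3.23 from (290,110)
f=lambda u,v:np.array([(u-400+60)/3.23+290,(v+150)/3.23+110])
print("mouth",onz(c,f(622,156),.109))
im=cv2.imread("pics/in.png"); 
for uv in((622,126),(586,152),(625,187),(660,160)): print(onz(c,f(*uv),.109))
E
```

```text
mouth [0.527 0.205 0.109] tray [0.534 0.207 0.008]
mouth [0.537 0.219 0.109]
[0.496 0.205 0.109]
[0.548 0.181 0.109]
[0.578 0.237 0.109]
[0.526 0.26  0.109]
```

{"api": "send_rows", "payload": {"plan": [[[0.0,0.038,-0.002],[0,0,0]],[[0.0,0.038,-0.002],[0,0,0]],[[0,0,0],[0,0,0]],[[-0.01,0.013,0],[0,0,0]],[[-0.01,0.013,0],[0,0,0]],[[0,0,0],[0,0,0]],[[0,0,0],[0,0,0]]]}}

```text
time: 15.45
eef_pos: [0.5306, 0.2135, 0.0584]
tcp_rot: [0.685, 0.172, 0.308, -0.637]
contact_force: [-0.6, -0.7, 2.2]
opening: 0.701
```

```bash
python3 run4.py
```

```text
15.45 [ 0.343  0.167  2.239 -1.254  0.357  0.103] 0.7014666024897396 [-0.571 -0.691  2.23 ]
base now [0.535 0.211 0.01 ] z [ 0.003  0.004 -1.   ] rack rel [0.001 0.    0.01 ]
0.12 0.05 [-0.559 -0.904 -0.007] [ 0.    -0.001  0.   ]
0.12 0.022 [-0.709 -0.725 -0.008] [ 0.    -0.001  0.   ]
0.06 0.022 [-0.325 -0.404 -0.005] [ 0.    -0.001  0.   ]
0 0.022 [ 0.059 -0.084 -0.003] [ 0.    -0.001  0.   ]
0 0.006 [-0.027  0.018 -0.003] [ 0.    -0.001  0.   ]
```

{"api": "send_rows", "payload": {"plan": [[[-0.01,0.013,0],[0,0,0]],[[0,0,0],[0,0,0]],[[0,0,0],[0,0,0]]]}}

```text
time: 15.75
eef_pos: [0.5318, 0.2137, 0.0583]
tcp_rot: [0.685, 0.172, 0.31, -0.637]
contact_force: [-5.5, -2.3, 11.1]
opening: 0.698
```

```bash
python3 run4.py dn; python3 - <<'E'
from plan import *
t=cv2.imread("pics/dnt.png")[195:255,205:305]; s=cv2.imread("pics/dn.png")
k=np.zeros((400,800,3),np.uint8)
k[:240,:400]=cv2.resize(t,None,fx=4,fy=4,interpolation=cv2.INTER_CUBIC); c=cv2.imread("pics/dnw.png"); k[240:,:256]=cv2.resize(c,(256,160)); k[:400,400:]=cv2.resize(s[230:430,140:340],(400,400)); cv2.imwrite("pics/dn2.png",k)
E
```

```text
15.75 [ 0.343  0.169  2.237 -1.266  0.358  0.115] 0.6978628629956252 [-5.486 -2.258 11.138]
base now [0.537 0.211 0.01 ] z [ 0.006  0.003 -1.   ] rack rel [0.003 0.    0.01 ]
0.12 0.05 [-0.563 -0.912 -0.011] [ 0.    -0.001  0.001]
0.12 0.022 [-0.713 -0.734 -0.011] [ 0.    -0.001  0.001]
0.06 0.022 [-0.331 -0.412 -0.009] [ 0.    -0.001  0.001]
0 0.022 [ 0.052 -0.09  -0.006] [ 0.    -0.001  0.001]
0 0.006 [-0.034  0.012 -0.006] [ 0.    -0.001  0.001]
```

View pics/dn2.png

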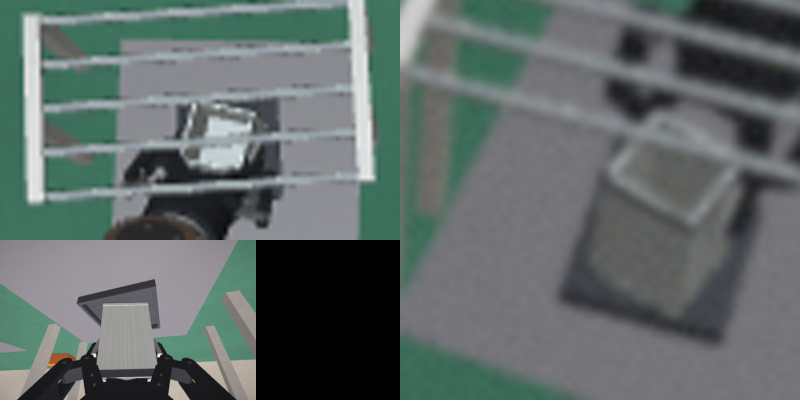

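The top view shows the pot inside the tray outline. The wrist view (bottom left) shows its base against the tray, but it's too small to tell floor from lip, so I'll enlarge that part.

```bash
python3 -c "
import cv2
c=cv2.imread('pics/dnw.png')[90:240,180:410]; cv2.imwrite('pics/dnw2.png',cv2.resize(c,None,fx=3.4,fy=3.4,interpolation=cv2.INTER_CUBIC))"
```

```text
(no output)
```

View pics/dnw2.png

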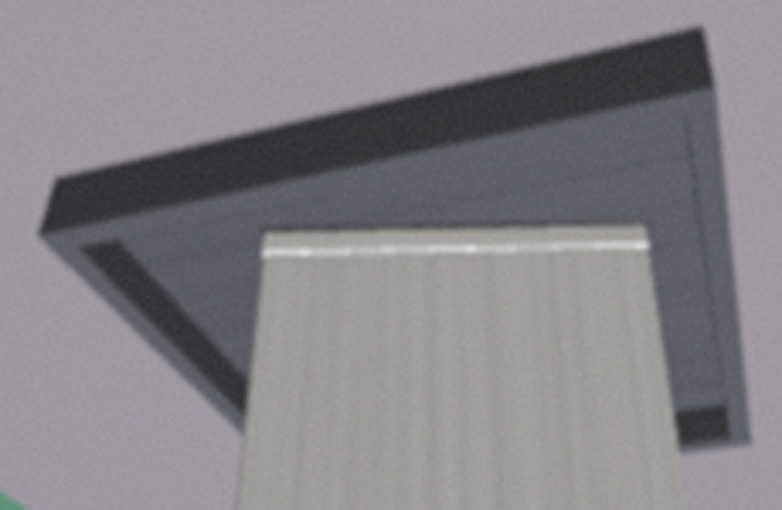

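The enlarged wrist view (seen from below and in front) shows the base's front edge from (265,228) to (645,227), inside the lip. Floor is visible between it and the lip's inner edge, which runs (82,245)–(687,118)–(728,405). I'll cast these points onto their heights.

```bash
python3 - <<'E'
from plan import *
c=read_camera("wrist");W=np.load("dnW.npy"); f=lambda p:np.array(p)/3.4+[180,90]
for z in(.004,.012):
    A,B=[onz(c,f(p),z,W) for p in((265,228),(645,227))]; print("base edge",z,A,B,np.linalg.norm(A-B))
L=[onz(c,f(p),.012,W) for p in((82,245),(687,118),(728,405))]; print("lip",L,np.linalg.norm(L[0]-L[1]),np.linalg.norm(L[2]-L[1]))
O=[onz(c,f(p),.012,W) for p in((42,235),(712,88))];print("outer",O,np.linalg.norm(O[0]-O[1]))
ctr=(L[0]+L[2])/2; A,B=[onz(c,f(p),.004,W) for p in((265,228),(645,227))]; u=(B-A)/np.linalg.norm(B-A); n=np.array([-u[1],u[0],0]); n*=np.sign(n@(ctr-A)); b=(A+B)/2+.03*n
v=L[1]-L[0]; yaw=np.arctan2(-abs(v[0])*np.sign(v[0]*v[1]),abs(v[1])); print("tray ctr",ctr,"base ctr",b,"diff",b-ctr,"lip dir",v)
E
```

```text
base edge 0.004 [0.502 0.187 0.004] [0.514 0.246 0.004] 0.06024806882811354
base edge 0.012 [0.493 0.191 0.012] [0.504 0.245 0.012] 0.05550847677573727
lip [array([0.491, 0.163, 0.012]), array([0.484, 0.252, 0.012]), array([0.56 , 0.258, 0.012])] 0.08904992132643587 0.07630729825507895
outer [array([0.488, 0.158, 0.012]), array([0.48 , 0.255, 0.012])] 0.09674014768105385
tray ctr [0.526 0.211 0.012] base ctr [0.537 0.21  0.004] diff [ 0.012 -0.001 -0.008] lip dir [-0.007  0.089  0.   ]
```

Cast at z = 0.004, the base edge measures 60.2 mm (against 55.5 mm at lip height), so it stands on the floor. The base centre is about 5 mm from the tray centre. I'll ease the press slightly, hold, then open.

{"api": "send_rows", "payload": {"plan": [[[-0.002,-0.018,0],[0,0,0]],[[0,0,0],[0,0,0]],[[0,0,0],[0,0,0]],[[0,0,0],[0,0,0]]]}}

```text
time: 16.35
eef_pos: [0.5294, 0.2141, 0.0584]
tcp_rot: [0.685, 0.172, 0.308, -0.638]
contact_force: [-1.5, -0.8, 7.4]
opening: 0.699
```

{"api": "send_rows", "payload": {"plan": [[[0,0,0],[0,0,0]],[[0,0,0],[0,0,0]],[[0,0,0],[0,0,0]],[[0,0,0],[0,0,0]],[[0,0,0],[0,0,0]],[[0,0,0],[0,0,0]],[[0,0,0],[0,0,0]]], "gripper": 0}}

```text
time: 17.05
eef_pos: [0.5283, 0.2138, 0.0569]
tcp_rot: [0.685, 0.171, 0.307, -0.638]
contact_force: [0.3, 0.0, 0.3]
opening: 0.999
```

{"api": "send_rows", "payload": {"plan": [[[0,-0.1,0],[0,0,0]],[[0,-0.2,0],[0,0,0]],[[0,-0.25,0],[0,0,0]],[[0,-0.25,0],[0,0,0]],[[0,-0.2,0],[0,0,0]],[[0,0,0],[0,0,0]],[[0,0,0],[0,0,0]]]}}

```text
time: 17.75
eef_pos: [0.4533, 0.2293, 0.1495]
tcp_rot: [0.685, 0.172, 0.308, -0.638]
contact_force: [0.2, 0.0, 0.1]
opening: 1.002
```

```bash
python3 run4.py end; python3 - <<'E'
import cv2,numpy as np
t=cv2.imread("pics/endt.png"); s=cv2.imread("pics/end.png"); w=cv2.imread("pics/endw.png")
k=np.zeros((560,800,3),np.uint8); k[:240,:400]=cv2.resize(t[195:255,205:305],None,fx=4,fy=4,interpolation=cv2.INTER_CUBIC)
k[:400,400:]=cv2.resize(s[150:430,100:380],(400,400)); k[250:500,:400]=cv2.resize(w,(400,250)); cv2.imwrite("pics/end2.png",k)
a=cv2.imread("pics/top0.png").astype(int); d=np.abs(t.astype(int)-a).max(2)
for n,(x0,y0,x1,y1) in dict(meter=(318,145,350,195),spool=(168,218,196,242),cup=(430,213,464,242)).items(): print(n,"mean/max pixel change",d[y0:y1,x0:x1].mean().round(2),d[y0:y1,x0:x1].max())
E
```

```text
17.75 [ 0.45  -0.152  2.34  -0.864  0.536 -0.249] 1.0018672795383918 [0.241 0.045 0.106]
base now [0.458 0.227 0.101] z [ 0.002  0.004 -1.   ] rack rel [-0.074  0.023  0.101]
0.12 0.05 [-0.541  0.1   -0.007] [ 0.    -0.001  0.   ]
0.12 0.022 [-0.69   0.28  -0.007] [ 0.    -0.001  0.   ]
0.06 0.022 [-0.306  0.6   -0.005] [ 0.    -0.001  0.   ]
0 0.022 [ 0.078  0.92  -0.003] [ 0.    -0.001  0.   ]
0 0.006 [-0.008  1.022 -0.003] [ 0.    -0.001  0.   ]
meter mean/max pixel change 0.82 2
spool mean/max pixel change 0.91 2
cup mean/max pixel change 0.87 3
```

View pics/end2.png

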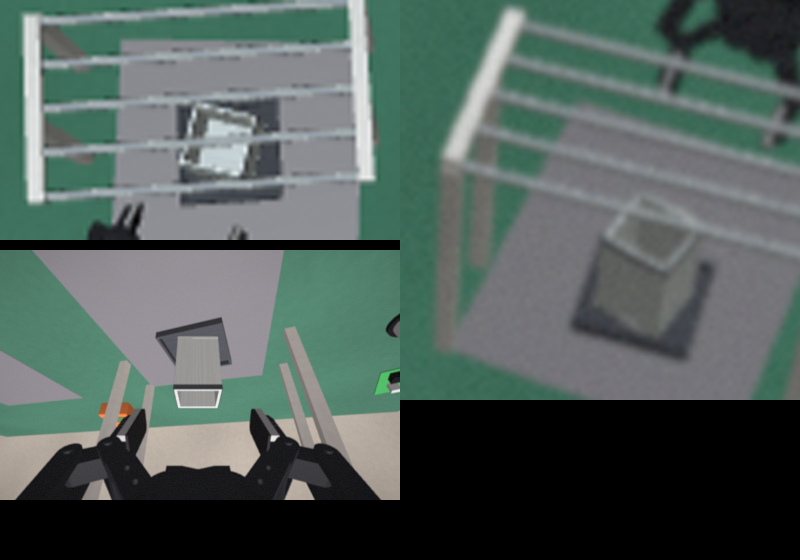

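All three views show the pot standing upright in the tray (top-view mouth centre at about (221,139)), with the gripper clear and the bystanders unchanged. After one last verticality check I'll hand in.

```bash
python3 - <<'E'
from plan import *
t=read_camera("top");print("mouth",onz(t,(221/4+205,139/4+195),.094))
w=read_camera("wrist");W=np.load("endW.npy"); f=lambda u,v:(u*1.6,(v-250)*1.6)
A,B=[onz(w,f(*p),.004,W) for p in((177,337),(218,336))];print("base edge",A,B,np.linalg.norm(A-B))
A,B=[onz(w,f(*p),.094,W) for p in((174,386),(222,386))];print("rim front edge",A,B,np.linalg.norm(A-B))
print(sign_off())
E
```

```text
mouth [0.532 0.204 0.094]
base edge [0.502 0.187 0.004] [0.513 0.248 0.004] 0.06186214040497788
rim front edge [0.492 0.191 0.094] [0.504 0.248 0.094] 0.057480950163019316
the job is handed in; nothing more can be done
None
```

I laid the pot on its side, re-gripped it leaning, and rolled it mouth-up. I then leaned in under the shelf, pressed it onto the tray floor while still holding it, let go and backed out. The job was handed in at about 18 s of the 72 s allowed; no verdict was reported.

**Checks that held**
- **Set-down:** contact was 7–11 N with the fingers still closed. The base's front edge measured 60.2 mm when cast at floor height (true size 60 mm) but only 55.5 mm at lip height, so the pot was on the floor and not on the lip.
- **Position:** the base centre was about 5 mm from the tray centre before I eased the press and let go. I only re-measured its front edge after that, and it had not moved.
- **Robot:** the gripper was clear, and the measured force was near 0.
- **Bystanders:** the multimeter, spool and cup showed no change in the top image.

**Checks that disagreed**
- **Tilt:** the last rough check, from hand-picked pixels, put the front rim edge about 10 mm ahead of the base edge. That would be about 0.1 rad of tilt, right at the limit. I put this down to coarse pixels: the rim measured 57.5 mm instead of 60, the gripper held the pot within about 0.01 rad of upright by my model, and the pictures look upright. I did not confirm it more finely before handing in.
- **Base height:** my model put the base about 6 mm too high at contact. The pot probably slid a few mm in the jaws at the regrasp.
- **Cameras:** the top and scene views differed by up to about 7 mm on the tray position.

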